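# Lock a freezer rack with its rod

## Robot

A 6-joint arm with a two-finger parallel gripper is mounted at the origin on the work surface. World frame = base frame: x ahead of the robot, y to its left, z up, the work surface at z = 0. Lengths are in mm, angles in degrees, forces in N, time in s.
With the tool pointing down it reaches from about 350 to 850 mm from the base axis. Payload 8.1 kg.
Tool frame: the origin (TCP) lies at the very end of the fingers, on their centre line; the grasp point (between the pads) lies 19 mm behind it; z points along the fingers, y is the line along which they close (so a half turn about z gives the same grasp; the last joint's range is limited). The gripper opens to 85 mm and grips with 20 to 120 N. Pads are 22 mm wide; open, the fingers measure 114 mm over their backs; the gripper's body (76 mm by 85 mm) begins 54 mm behind the grasp point. The pads swing forward as they close: fully open they stand 13 mm farther back than shut.
Start: joints at [71.826, 7.471, 85.268, -0, 87.261, -4.893], TCP at [137.815, 583.962, 207.092] pointing down, gripper open.
Joint ranges: [-169.43, 169.43], [-51.17, 129.36], [1.28, 143.12], [-76.62, 256.62], [0, 156.53], [-152.29, 152.29]. Speed limits (degrees/s): [136.94, 136.94, 159.86, 180, 180, 180].

## Interface

Orientations are given as [roll, pitch, yaw] about the fixed x, y, z axes, in that order (R = Rz(yaw) Ry(pitch) Rx(roll)).
In Python, from bench import * gives the robot as it stands.
- The arm moves only by the tool play_rows, never from a script. Its argument "increments" is a list of rows, each a list of 3 entries, a list of its own where there are three numbers: the gripper's target within -1 to 1 (fully open at 1, half-way at 0, shut at -1), then the shift along the tool's x, y, z in mm, then the turn about the tool's z in rad. A call has 1 to 12 rows; each row shifts and turns the commanded pose from where the row before left it, along the tool's axes as they then stand; what a row does not reach is not made up. A row lasts 1/12 s, in which the tool goes at most 41.7 mm and 7.16 degrees, less where a joint would pass 70% of its speed; a pose out of reach is approached as far as the arm can. A call is refused whole if a number of a shift passes 41.7 or a number of a turn 0.125, either way. A call with a gripper value outside its range is refused whole. The fingers move at their own pace and stop on an object; "force" is the grip in N (left out, the last holds). Time passes only in rows, so rows that do not move let the fingers close. It gives the time, the measured TCP pose, the force, the opening and the grip force at its end, in the units of the state.
- sense(): the state, without advancing time (a new reading comes with each control period).
- snapshot(name): name is "scene" or "top"; returns a dict with "color" (420x560x3 uint8, red, green, blue), "intrinsics" (3x3 intrinsics, pixels), "world_from_camera" (4x4, takes a point from camera to world coordinates). Camera axes: x right, y down, z forward; pixel columns grow to the right and rows downward; lengths in mm; the calibration is good to about 2 mm. A picture is of the moment at which its call begins. There is no depth.
- hand_in(): hands the job in; it is judged then, once.
Trained networks look in a picture, given as the dict that the camera call returned (one of the last four; its "shot" number tells which), for a name from the list of things; names that differ only in an ending like _2 or _b are one class to them, and where a whole thing is asked for, a point or a joint stands for the part that bears it (a point fixed in the world has none). Each returns a list of dicts, best first, with "p" (0 to 1); they miss things now and then, are a little off and sometimes report something else, mostly with a low value. They report only what shows in the picture. A call takes as long as a camera call.
- find_in(query, picture): "xyz" ([x, y, z] in mm, in the coordinates of the camera as it stood for that picture, good to about 4 mm: the middle of the surface that is visible of it).
- regions_of(query, picture): "mask" (420x560 bool, what is visible of it).
- pinpoint(query, picture): "xyz" ([x, y, z] in mm, in the coordinates of the camera as it stood for that picture, good to about 4 mm: a listed point, or the origin of a listed thing).
The state is a dict: "time": time; "joint_pos": joint angles; "qd": joint speeds; "joint_efforts": joint torques, N m; "tool_pos": TCP position; "tcp_rot": TCP orientation; "ft_force": force on the tool from outside, world axes, zero at the start; "wrist_torque": the same for the moment, N m; "finger_gap": finger opening in mm; "grip_force": force on a finger pad.
Only numpy, scipy, OpenCV 4.12 (cv2) and the standard library are available. Lean on these libraries where they do the work, as an engineer would, in place of code of your own. Each camera call takes 0.05 s, during which the arm holds its last target. There are 200 camera calls.

## Task

One plate box sticks out of the freezer rack and the rack's locking rod is out. Push that box fully home, then take the red-handled rod from the orange tube block and thread it down through the eyes at the front of the rack (top tongue, two loose shelves, base) until its collar sits flat on the top, then let go. The shelves lie a little out of line sideways, so feel for each eye and bring the shelf across with the rod; never force the rod or a box, and leave everything else alone.

Things in the scene. Friction and masses are not known exactly. Their poses are not given: they have to be found in the camera images.
- rack: freezer rack of bright steel sheet, fixed on the bench, 145 mm deep (x), 106 wide (y), 112 high (a flat wire handle folded on top at the back reaches 118). Origin: on the bench, below the line of the eyes; z up, x out of the open front (roughly away from the robot). Three cells, 30 mm high, 100 wide, floors at z = 10, 44, 78 mm, reach from the front edge at x = -12 back to a stop at x = -140
- top_slot (a point): centre of the slot, 11 mm (x) by 21.5 mm (y), in the rack's top tongue, at its upper face, z = 112 mm; rack's axes. Four tongues, one above another, stand out at the middle of the rack's front, from x = -12 to +14 mm, 4 mm thick, 34 mm wide or less: top (fixed), upper shelf, lower shelf, base (fixed)
- upper_line (a point): nominal place of the upper shelf's eye (round, 10.5 mm) at its upper face: on the line of the eyes, z = 78 mm in the rack's frame, rack's axes. The shelf lies loose: it slides only sideways (rack's y), up to 6.5 mm either way, against about 2 N of friction. Its eye starts up to 6 mm off this point sideways; that is not measured
- lower_line (a point): the same for the lower shelf's eye (round, 10.5 mm): nominal place, z = 44 mm in the rack's frame; the shelf and its eye lie up to 6 mm off sideways, unmeasured, and slide sideways against about 2 N
- base_eye (a point): centre of the fixed round 10.5 mm eye in the base tongue, at its upper face, z = 10 mm in the rack's frame, exactly below the centre of the top slot
- box_top: plate box with a blue lid in the top cell, 128 (x) by 86 (y) by 26 mm, about 0.14 kg; origin at the centre of its underside, x towards the rack's front. Fully home it meets the back stop, its front face level with the rack's front edge (origin at x = -76 mm in the rack's frame). At the start either this box or box_mid stands 24 to 38 mm out
- box_mid: the same with a yellow lid, in the middle cell
- box_low: the same with a green lid, in the bottom cell; always home at the start
- rod: locking rod, about 80 g, upright in the orange block: steel shaft 8 mm in diameter and 108 long below a round collar (26 mm diameter, 4 thick), a flat red grip above it, 26 mm (rod's x) by 12 (rod's y) by 48 tall. Origin: centre of the collar's underside; z up. Seated, the collar lies on the top tongue (origin at z = 112 mm in the rack's frame); the grip may face any way
- rod_tip (a point): centre of the rod's foot, 108 mm below the collar's underside; the foot is bevelled from 6.4 mm to the full 8 mm diameter over 1.5 mm
- rod_grip (a point): centre of the red grip, 32 mm above the collar's underside; pinch it across its 12 mm (rod's y)
- block: orange tube block, fixed, 120 (x) by 62 (y) by 45 mm high, with low tube caps up to 53 mm high; origin at the centre of its underside
- block_hole (a point): mouth of the hole in which the rod stands, 9.5 mm wide and 38 mm deep, in the block's top face
- bottle: amber bottle with a blue cap, 62 mm across, 125 mm tall, loose bystander; origin at the centre of its underside
- tip_box: grey box with clear lid, 120 by 84 by 80 mm, loose bystander; origin at the centre of its underside
- pcr_plate: white plate with 96 wells, 128 by 86 by 16 mm, loose bystander lying on the bench; origin at the centre of its underside

How it is judged (in metres and radians):
On the way, in this order (a step that is already met when the one before it is completed fails the run):
1. the box that stood out is pushed home, so that all three boxes are home (x of each of box_top, box_mid, box_low in the frame of rack below -0.072 m and z of box_top in the frame of rack above 0.07 m and z of box_mid in the frame of rack above 0.036 m and z of box_low in the frame of rack above 0.002 m), for 0.2 s.
2. the rod's foot is through the slot of the top tongue (all of step 1 and z of rod_tip in the frame of rack below 0.104 m and x of rod_tip in the frame of rack between -0.006 and 0.006 m and y of rod_tip in the frame of rack between -0.009 and 0.009 m and angle between the z axis of rod and the z axis of rack, either way round below 0.12 rad), for 0.05 s.
3. the rod's foot is through the upper shelf's eye (all of step 1 and z of rod_tip in the frame of rack below 0.071 m and x of rod_tip in the frame of rack between -0.006 and 0.006 m and y of rod_tip in the frame of rack between -0.009 and 0.009 m and angle between the z axis of rod and the z axis of rack, either way round below 0.12 rad), for 0.05 s.
4. the rod's foot is through the lower shelf's eye (all of step 1 and z of rod_tip in the frame of rack below 0.037 m and x of rod_tip in the frame of rack between -0.006 and 0.006 m and y of rod_tip in the frame of rack between -0.009 and 0.009 m and angle between the z axis of rod and the z axis of rack, either way round below 0.12 rad), for 0.05 s.
At the end, for the whole second after the job is handed in: All three boxes home (front faces no more than 4 mm out of the rack's front edge) and the rod seated through all four eyes: its foot within 4 mm of the line of the eyes each way and no more than 3.5 mm above its seated depth, the rod parallel to the line within 0.06 rad, at rest and released (all of step 1 and z of rod_tip in the frame of rack below 0.0075 m and x of rod_tip in the frame of rack between -0.004 and 0.004 m and y of rod_tip in the frame of rack between -0.004 and 0.004 m and angle between the z axis of rod and the z axis of rack, either way round below 0.06 rad and linear speed of rod below 0.01 m/s and contact force between rod and the fingers below 0.05 N); the robot touches nothing.
It fails at once if the rod presses on the rack or its shelves with more than 35 N (contact force between rod and rack above 35 N).
It fails at once if a box is driven against the rack with more than 40 N (contact force between any of box_top, box_mid, box_low and rack above 40 N).
It fails at once if a bystander is moved more than 15 mm or tipped over (distance of any of bottle, tip_box, pcr_plate from where it was at the start of the episode above 0.015 m or angle between bottle's own z axis and vertical above 0.3 rad).
It also fails if it takes over 72 s, if anything falls off the work surface, if the arm or the gripper's body presses on something with over 40 N, if the wrist force passes 120 N, or if a joint passes its speed limit or range.

## Working session

There is one attempt and no reset: what is moved stays moved. The work goes in short steps, Python scripts to look and compute and a tool call to move; the robot and the scene stay as the last step left them, time stands still between calls to the robot, and variables do not carry over. Pictures are saved under pics/ and viewed, at most 10 in all, crops included, and the job is handed in when it is done.

Besides the shell and the picture viewer there is one more tool, called after ">>>" as a command line: name --argument value ..., lists and objects as JSON in quotes. play_rows: Moves the arm, as the interface text tells. Its arguments: {"type":"object","properties":{"increments":{"type":"array","items":{"type":"array"}},"force":{"type":"number"}},"required":["increments"]}

```bash
ls; mkdir -p pics; cat > h.py <<'E'
from bench import *
import numpy as np, cv2
def W(s,p):
    T=np.array(s["world_from_camera"]); return (T@np.r_[np.array(p,float),1])[:3]
def proj(s,pw):
    T=np.linalg.inv(np.array(s["world_from_camera"])); c=(T@np.r_[np.array(pw,float),1])[:3]
    k=np.array(s["intrinsics"])@c; return k[:2]/k[2]
def ray(s,uv,z):
    T=np.array(s["world_from_camera"]); d=T[:3,:3]@np.linalg.inv(np.array(s["intrinsics"]))@np.r_[uv,1.0]
    o=T[:3,3]; return o+d*(z-o[2])/d[2]
def save(s,n,crop=None,f=1):
    im=s["color"][:,:,::-1]
    if crop: im=im[crop[1]:crop[3],crop[0]:crop[2]]
    cv2.imwrite("pics/"+n,cv2.resize(im,None,fx=f,fy=f,interpolation=cv2.INTER_CUBIC))
E
python3 - <<'E'
from h import *
np.set_printoptions(precision=1,suppress=True)
for n in("scene","top"):
    s=snapshot(n); save(s,n+"0.png")
    print(n,np.array(s["world_from_camera"]))
    print(s["intrinsics"])
    for q in["rack","top_slot","upper_line","lower_line","base_eye","box_top","box_mid","box_low","rod","rod_tip","rod_grip","block","block_hole","bottle","tip_box","pcr_plate"]:
        r=pinpoint(q,s)[:2]
        print(q,[(round(a["p"],2),W(s,a["xyz"])) for a in r])
E
```

```text
pics
scene [[  -0.5    0.7   -0.5 1194.7]
 [   0.9    0.4   -0.3  274.4]
 [   0.    -0.6   -0.8 1071.1]
 [   0.     0.     0.     1. ]]
[[543.6   0.  276.2]
 [  0.  543.6 210. ]
 [  0.    0.    1. ]]
rack [(0.66, array([ 543.1, -101.3,    0.5])), (0.49, array([ 535.5, -100.1,   78.5]))]
top_slot [(0.91, array([ 540. , -104.7,  110.8]))]
upper_line [(0.78, array([ 539.4, -102.2,   77.5])), (0.37, array([ 541.2, -100.1,   45.5]))]
lower_line [(0.77, array([ 543.4, -100.9,   41.4])), (0.32, array([505.7, 288.7,  -2.8]))]
base_eye [(0.63, array([ 541. , -104.2,    5.5]))]
box_top [(0.41, array([542.6, -99.6,  44.6]))]
box_mid [(0.6, array([ 502.9, -104.6,   41.3]))]
box_low [(0.26, array([501.6, 274.4,  41.9]))]
rod [(0.8, array([507.5, 273.3, 113.3]))]
rod_tip [(0.68, array([503.1, 271.7,   4.1]))]
rod_grip [(0.82, array([504.4, 274.2, 147.7]))]
block [(0.86, array([505.2, 285.8,  -3.2]))]
block_hole [(0.78, array([505.1, 273.8,  41. ]))]
bottle [(0.59, array([687.5, 333.7,  -2.6]))]
tip_box [(0.72, array([ 649.2, -392.6,   -0.7]))]
pcr_plate [(0.55, array([ 411.3, -382.2,   -6.6]))]
to
[... 228 characters left out ...]
 -2.3]))]
top_slot [(0.96, array([541.5, -97.9, 105.7]))]
upper_line [(0.6, array([542.4, -99.4,  73.3])), (0.52, array([503.5, 286.9,  -0.8]))]
lower_line []
base_eye []
box_top []
box_mid [(0.58, array([ 541.3, -102.6,   76. ]))]
box_low [(0.16, array([541.4, -95.7, 107.1])), (0.16, array([ 415.6, -380.9,    0.9]))]
rod [(0.62, array([507.7, 274.6, 114.4]))]
rod_tip []
rod_grip [(0.47, array([509.6, 274.5, 144.8]))]
block [(0.9, array([506.4, 288. ,  -1.5]))]
block_hole [(0.63, array([511.2, 275.3,  45. ]))]
bottle [(0.96, array([688.1, 334.4,  -1.9]))]
tip_box [(0.89, array([ 650.4, -393.9,    4.7]))]
pcr_plate [(0.9, array([ 411.1, -380.4,   -0.1])), (0.44, array([689.3, 335.2,  -2.1]))]
```

```bash
python3 - <<'E'
from h import *
s=snapshot("scene"); save(s,"s1.png",(190,110,560,390),2.15)
s=snapshot("top"); print(proj(s,[540,-102,112]),proj(s,[505,274,145])); 
a=s["color"]
def cr(c,f): 
    im=a[c[1]:c[3],c[0]:c[2],::-1]; return cv2.resize(im,None,fx=f,fy=f,interpolation=cv2.INTER_CUBIC)
u=proj(s,[490,-102,112]).astype(int); v=proj(s,[505,274,145]).astype(int)
print(u,v)
A=cr((u[0]-35,u[1]-45,u[0]+35,u[1]+45),5.5); B=cr((v[0]-35,v[1]-45,v[0]+35,v[1]+45),5.5)
cv2.imwrite("pics/t1.png",np.hstack([A,B]))
E
```

```text
[291.60995057 210.94648801] [160.78274688 221.12756236]
[291 227] [160 221]
```

View pics/s1.png

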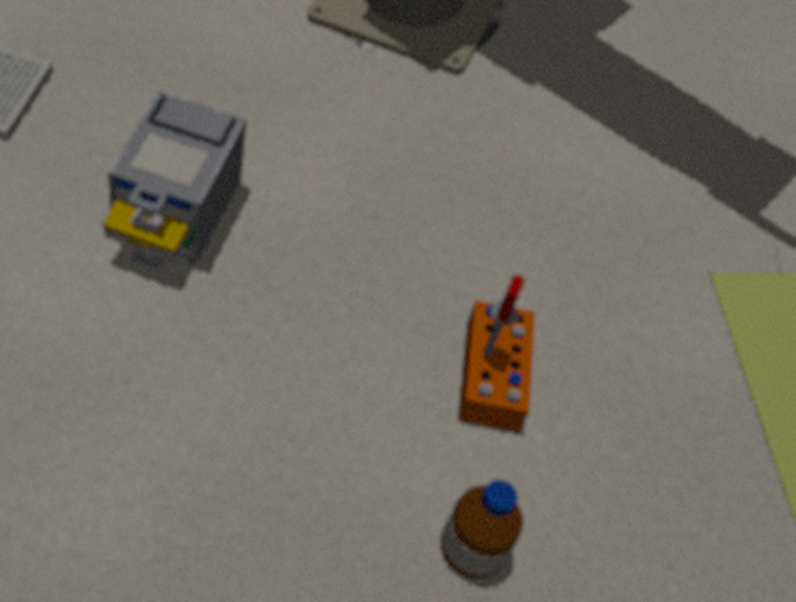

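View pics/t1.png

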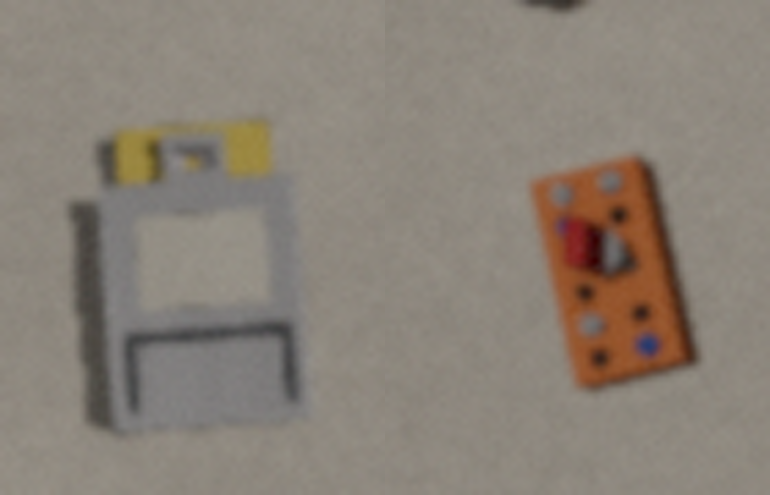

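The pictures show the yellow box (middle cell) standing out (scene crop at 150,222; top view above the rack's front at 190,150). The rack has a small positive yaw. The rod's red grip is at (583,243) in the top crop and (512,298) in the scene crop. Next I fit the grip and rack poses to both pictures.

```bash
cat > fit.py <<'E'
from h import *
from scipy.optimize import differential_evolution
np.set_printoptions(precision=2,suppress=True)
S=[]
for n in("scene","top"):
    a=[snapshot(n) for _ in range(4)]
    s=a[-1]; s["m"]=np.mean([x["color"] for x in a],0).astype(np.float32); S.append(s)
def cfg(p):
    x,y,w=p[:3]; c,t=np.cos(w),np.sin(w)
    return lambda q:[x+c*q[0]-t*q[1],y+t*q[0]+c*q[1],q[2]]
# grip: soft red map against model hull, supersampled
red=[]
for s in S:
    m=s["m"]; d=m[:,:,0]-1.5*np.maximum(m[:,:,1],m[:,:,2]); r=np.clip(d/60,0,1)
    u,v=proj(s,[505,274,147]).astype(int); k=np.zeros_like(r); k[v-25:v+26,u-25:u+26]=1; red.append((r*k,u,v)); print("red px",(r*k).sum())
def hull(s,pts,u,v,K=6):
    q=np.array([(proj(s,p)-[u-25,v-25]+.5)*K for p in pts],np.float32)
    im=np.zeros((51*K,51*K),np.uint8); cv2.fillConvexPoly(im,cv2.convexHull(np.round(q).astype(np.int32)),255)
    return cv2.resize(im,(51,51),interpolation=cv2.INTER_AREA)/255.
def cost(p):
    f=cfg(p); e=0
    for s,(r,u,v) in zip(S,red):
        h=hull(s,[f([a,b,c]) for a in(-13,13) for b in(-6,6) for c in(123,171)],u+int(0),v)
        e+=((h-r[v-25:v+26,u-25:u+26])**2).sum()
    return e
r=differential_evolution(cost,[(490,525),(260,290),(-1.6,1.6)],seed=1,popsize=12,maxiter=40,polish=False)
print("grip",r.x[:2],np.degrees(r.x[2]),r.fun)
for dw in(-20,-10,10,20): print(dw,cost(r.x+[0,0,np.radians(dw)]))
# rack edges
G=[cv2.GaussianBlur(s["m"].mean(2),(0,0),.8) for s in S]
G=[np.hypot(cv2.Sobel(g,cv2.CV_32F,1,0),cv2.Sobel(g,cv2.CV_32F,0,1)) for g in G]
def line(i,f,a,b):
    t=np.linspace(0.05,.95,60); P=np.array([proj(S[i],f(np.array(a)*(1-k)+np.array(b)*k)) for k in t],np.float32)
    return cv2.remap(np.minimum(G[i],120),P[:,0].reshape(1,-1),P[:,1].reshape(1,-1),cv2.INTER_LINEAR).mean()
def rc(p):
    f=cfg(p); B=p[3]
    e=0
    for i in(0,1):
        e+=line(i,f,[-12,-53,112],[-12,-19,112])+line(i,f,[-12,19,112],[-12,53,112])+2*line(i,f,[-12,-53,112],[B,-53,112])+2*line(i,f,[-12,53,112],[B,53,112])+line(i,f,[B,-53,112],[B,53,112])
    return -e
r=differential_evolution(rc,[(525,555),(-118,-85),(-.05,.2),(-160,-138)],seed=1,popsize=12,maxiter=40)
print("rack",r.x[:2],np.degrees(r.x[2]),r.x[3],r.fun)
for s in S:
    a=[pinpoint("top_slot",s)[:1] for _ in range(1)]
    print([(W(s,q[0]["xyz"]),ray(s,proj(s,W(s,q[0]["xyz"])),112)) for q in a if q])
    g=pinpoint("rod_grip",s)[0]; print(ray(s,proj(s,W(s,g["xyz"])),147))
E
python3 fit.py
```

```text
red px 300.28958
red px 247.04584
grip [509.43 273.11] -0.48165601275270536 262.45035354100986
-20 322.5244135105013
-10 293.26957017989946
10 292.1313810046456
20 324.81887232585757
rack [542.43 -99.87] 3.1041324770882013 -140.5053864007873 -1069.9447021484375Traceback (most recent call last):
  File "fit.py", line 44, in <module>
    a=[pinpoint("top_slot",s)[:1] for _ in range(1)]
       ~~~~~~~~^^^^^^^^^^^^^^
ValueError: only the last four pictures can be asked about
```

```bash
sed -i 's|^    m=s\["m"\]; d=.*|    m=s["m"]; r=(np.clip((m[:,:,0]-70)/60,0,1)*np.clip((0.27-m[:,:,1]/(m[:,:,0]+1))/0.08,0,1))|; s|range(4)\]|range(2)]|' fit.py; sed -i 's|    s=a\[-1\]; s\["m"\]|    s=a[-1]; s["m"]|' fit.py
cat >> fit.py <<'E'
im=[]
for i,(s,(r,u,v)) in enumerate(zip(S,red)):
    im.append(cv2.resize(np.hstack([np.clip(s["m"],0,255).astype(np.uint8)[v-25:v+26,u-25:u+26,::-1],np.repeat((r[v-25:v+26,u-25:u+26,None]*255).astype(np.uint8),3,2)]),None,fx=5,fy=5,interpolation=cv2.INTER_NEAREST))
cv2.imwrite("pics/red.png",np.vstack(im))
E
python3 fit.py
```

```text
red px 22.651934
red px 3.2699375
grip [501.22 269.89] 0.39446439929938243 192.06909964888294
-20 245.53034775987402
-10 220.4951532018203
10 222.96056487884533
20 248.14898038009966
rack [542.63 -99.4 ] 3.3286853591889103 -141.10293807067742 -1065.127197265625
[(array([ 540.03, -103.43,  111.94]), array([ 540.07, -103.41,  112.  ]))]
[506.54 275.66 147.  ]
[(array([544.9 , -95.9 , 108.43]), array([544.45, -95.77, 112.  ]))]
[508.03 271.86 147.  ]
```

View pics/red.png

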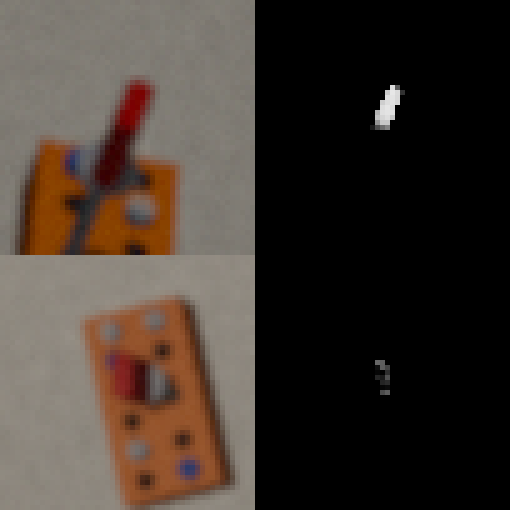

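```bash
sed -i 's|^    m=s\["m"\]; r=.*|    m=s["m"]; R=m[:,:,0]+1; r=np.clip((R-45)/30,0,1)*np.clip((0.17-(m[:,:,1]-m[:,:,2])/R)/.08,0,1)*np.clip(((R-m[:,:,1])/R-.42)/.15,0,1)|; s|,u+int(0),v)|,u,v)|' fit.py
python3 fit.py
```

```text
red px 67.57196
red px 45.528503
grip [508.64 273.52] 0.16409793316859803 99.33638054531207
-20 158.08831734344668
-10 130.12312195886
10 127.73320401271167
20 155.17630933048514
rack [542.9  -99.11] 3.525515688526877 -141.27774869284022 -1065.595703125
[(array([542.46, -98.59,  41.85]), array([586.92, -73.16, 112.  ]))]Traceback (most recent call last):
  File "fit.py", line 46, in <module>
    g=pinpoint("rod_grip",s)[0]; print(ray(s,proj(s,W(s,g["xyz"])),147))
      ~~~~~~~~~~~~~~~~~~~~~~^^^
IndexError: list index out of range
```

```bash
python3 - <<'E'
src=open('fit.py').read()
src=src[:src.index("# rack edges")]+'''
im=[]
f=cfg(r.x)
for i,(s,(q,u,v)) in enumerate(zip(S,red)):
    h=hull(s,[f([a,b,c]) for a in(-13,13) for b in(-6,6) for c in(123,171)],u,v); print(h.sum())
    c=np.clip(s["m"],0,255).astype(np.uint8)[v-25:v+26,u-25:u+26,::-1]; g=lambda z:np.repeat((z[:,:,None]*255).astype(np.uint8),3,2)
    im.append(cv2.resize(np.hstack([c,g(q[v-25:v+26,u-25:u+26]),g(h)])[10:46],None,fx=5,fy=5,interpolation=cv2.INTER_NEAREST))
cv2.imwrite("pics/red2.png",np.vstack(im))
'''
exec(src)
E
```

```text
red px 66.865234
red px 45.19511
grip [509.24 273.41] 0.31351924776364964 100.84334401093915
-20 160.4105729136008
-10 131.86444910890066
10 130.80627839552352
20 159.79820964975866
154.38039215686274
87.58039215686276
```

View pics/red2.png

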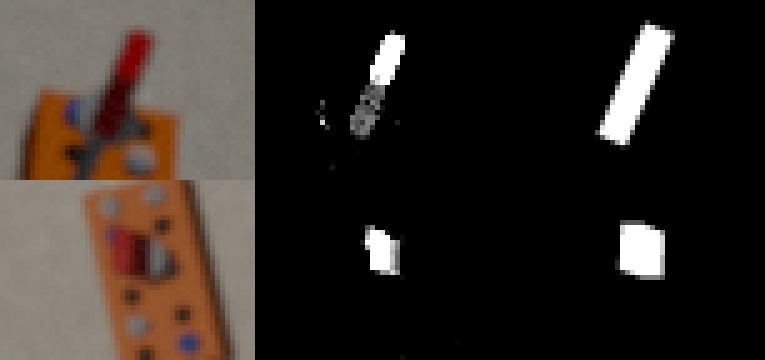

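```bash
python3 - <<'E'
src=open('fit.py').read()
src=src[:src.index("def cost")]+'''
for i in(0,1):
    r,u,v=red[i]; n,l,st,_=cv2.connectedComponentsWithStats((r>.25).astype(np.uint8)); k=1+np.argmax(st[1:,4]); mm=cv2.morphologyEx((l==k).astype(np.uint8),cv2.MORPH_CLOSE,np.ones((3,3),np.uint8)); red[i]=(mm.astype(float),u,v); print(mm.sum())
def cost(p):
    f=cfg(p); e=0; L,T,lo,hi=p[3:]
    for s,(r,u,v) in zip(S,red):
        h=hull(s,[f([a,b,c]) for a in(-L,L) for b in(-T,T) for c in(lo,hi)],u,v)
        e+=((h-r[v-25:v+26,u-25:u+26])**2).sum()
    return e
for sd in(1,2):
    r=differential_evolution(cost,[(495,520),(262,285),(-.7,.9),(8,13),(3,6),(118,135),(150,171)],seed=sd,popsize=12,maxiter=60,polish=False)
    print(r.x,np.degrees(r.x[2]),r.fun)
for dw in(-20,-10,10,20): print(dw,cost(r.x+np.r_[0,0,np.radians(dw),0,0,0,0]))
'''
exec(src)
E
```

```text
red px 67.43814
red px 45.381268
93
55
[508.31 272.59   0.05   9.81   3.91 123.19 169.17] 2.7954082710085006 24.922645136485965
[508.69 272.62   0.05  10.57   3.85 128.48 169.18] 2.746421764775848 24.426282199154173
-20 67.78631295655518
-10 39.05688581314879
10 41.97674740484429
20 68.09500961168781
```

```bash
cat >> h.py <<'E'
from scipy.spatial.transform import Rotation as Ro
RK=np.array([542.8,-99.3]); RY=np.radians(3.4)
def rk(p):  # rack -> world xy
    c,s=np.cos(RY),np.sin(RY); return RK+np.array([c*p[0]-s*p[1],s*p[0]+c*p[1]])
def inv_rk(w):
    d=np.array(w)-RK; c,s=np.cos(RY),np.sin(RY); return np.array([c*d[0]+s*d[1],-s*d[0]+c*d[1]])
def plan(xyz,yyaw):
    """yyaw: wanted world angle (deg) of tool y axis (mod 180)"""
    st=sense(); R=Ro.from_euler("xyz",st["tcp_rot"],degrees=True).as_matrix()
    cur=np.degrees(np.arctan2(R[1,1],R[0,1])); d=(yyaw-cur+90)%180-90
    print("t",st["time"],"tcp",np.round(st["tool_pos"],1),"rot",np.round(st["tcp_rot"],1),"y axis",round(cur,1),"gap",st["finger_gap"],"F",np.round(st["ft_force"],1))
    print("turn about tool z (rad)",np.radians(-d).round(3)," first-pose tool shift",(R.T@(np.array(xyz)-st["tool_pos"])).round(1))
    R2=R@Ro.from_rotvec([0,0,np.radians(-d)]).as_matrix(); print("after-turn tool shift",(R2.T@(np.array(xyz)-st["tool_pos"])).round(1)); print("tool x",R2[:,0].round(3),"y",R2[:,1].round(3))
E
python3 -c "
from h import *
t=rk([52,0]);print(t,sense()['finger_gap'],sense()['joint_pos']);plan([*t,207],93.4)"
```

```text
[594.70847105 -96.21606857] 85.54875363108866 [ 7.18283507e+01  7.47146488e+00  8.52672803e+01  6.28594455e-04
  8.72612335e+01 -4.89359926e+00]
t 3.3 tcp [137.8 584.  207.1] rot [180.   -0.  166.7] y axis 76.7 gap 85.54875363108866 F [-0.  -0.2  0.7]
turn about tool z (rad) -0.291  first-pose tool shift [-6.009e+02 -5.571e+02  1.000e-01]
after-turn tool shift [-4.158e+02 -7.061e+02  1.000e-01]
tool x [-0.998 -0.059  0.   ] y [-0.059  0.998  0.   ]
```

>>> play_rows --increments '[[0.27,[0,0,0],-0.097],[0.27,[0,0,0],-0.097],[0.27,[0,0,0],-0.097],[0.27,[-20,-35,0],0],[0.27,[-20,-35,0],0],[0.27,[-20,-35,0],0],[0.27,[-20,-35,0],0],[0.27,[-20,-35,0],0],[0.27,[-20,-35,0],0],[0.27,[-20,-35,0],0],[0.27,[-20,-35,0],0],[0.27,[-20,-35,0],0]]' --force 20

```text
time: 4.3
tool_pos: [336.8, 278.5, 207.4]
tcp_rot: [180.0, 0.0, -176.6]
ft_force: [1.8, -0.2, 0.1]
finger_gap: 54.5
grip_force: 0.0
```

>>> play_rows --increments '[[0.27,[-21,-35,0],0],[0.27,[-21,-35,0],0],[0.27,[-21,-35,0],0],[0.27,[-21,-35,0],0],[0.27,[-21,-35,0],0],[0.27,[-21,-35,0],0],[0.27,[-21,-35,0],0],[0.27,[-21,-35,0],0],[0.27,[-21,-35,0],0],[0.27,[-21,-35,0],0],[0.27,[-21,-35,0],0],[0.27,[0,0,0],0]]'

```text
time: 5.3
tool_pos: [591.4, -96.7, 205.2]
tcp_rot: [-179.9, -0.1, -176.9]
ft_force: [0.6, 0.1, -0.5]
finger_gap: 54.2
grip_force: 0.0
```

```bash
python3 -c "
from h import *
t=rk([48,0]);plan([*t,50],93.4)"
```

```text
t 5.3 tcp [591.4 -96.7 205.2] rot [-1.799e+02 -1.000e-01 -1.769e+02] y axis 93.1 gap 54.22128169611329 F [ 0.6  0.1 -0.5]
turn about tool z (rad) -0.005  first-pose tool shift [  0.5   0.5 155.2]
after-turn tool shift [  0.5   0.5 155.2]
tool x [-0.998 -0.059  0.001] y [-0.059  0.998 -0.002]
```

>>> play_rows --increments '[[0.27,[0,0,0],0],[0.27,[0,0,38],0],[0.27,[0,0,39],0],[0.27,[0,0,39],0],[0.27,[0,0,39],0],[0.27,[0,0,0],0],[0.27,[0,0,0],0]]'

```text
time: 5.88
tool_pos: [586.9, -88.9, 50.4]
tcp_rot: [179.9, -0.3, -176.6]
ft_force: [0.8, 0.7, 0.2]
finger_gap: 54.5
grip_force: 0.0
```

```bash
python3 - <<'E'
from h import *
s=snapshot("scene"); save(s,"s2.png",(220,120,340,240),5)
t=rk([0,0]);plan([*t,50],93.4); print(inv_rk(sense()["tool_pos"][:2]))
E
```

```text
t 5.9333 tcp [589.6 -89.7  53.5] rot [ 180.     0.  -176.6] y axis 93.4 gap 54.32773039650556 F [ 0.6 -1.1  1.3]
turn about tool z (rad) 0.001  first-pose tool shift [47.3 -6.8  3.5]
after-turn tool shift [47.3 -6.8  3.5]
tool x [-0.998 -0.059 -0.   ] y [-0.059  0.998  0.   ]
[47.26639588  6.8090366 ]
```

View pics/s2.png

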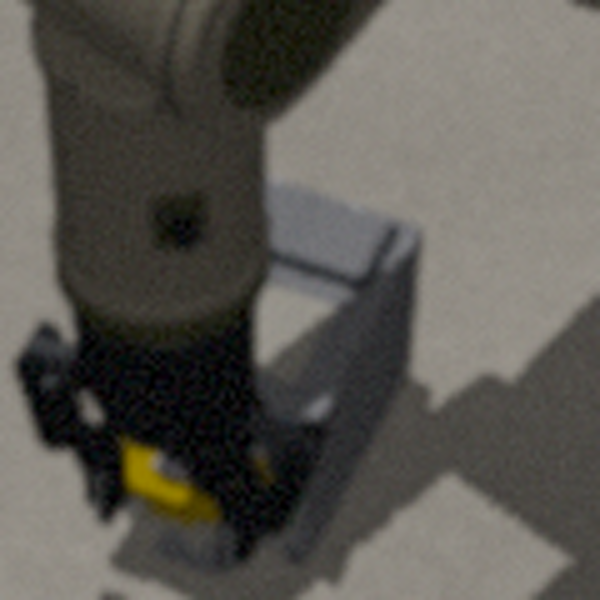

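>>> play_rows --increments '[[0.27,[2,-3,1],0],[0.27,[2,-4,1],0],[0.27,[2,0,1],0],[0.27,[3,0,0],0],[0.27,[0,0,0],0],[0.27,[0,0,0],0]]'

```text
time: 6.43
tool_pos: [581.0, -98.1, 49.6]
tcp_rot: [-180.0, 0.0, -176.6]
ft_force: [-0.2, 0.2, -0.7]
finger_gap: 54.1
grip_force: 0.0
```

>>> play_rows --increments '[[0.27,[2,0,0],0],[0.27,[2,0,0],0],[0.27,[2,0,0],0],[0.27,[2,0,0],0],[0.27,[2,0,0],0],[0.27,[2,0,0],0],[0.27,[2,0,0],0],[0.27,[2,0,0],0],[0.27,[2,0,0],0],[0.27,[2,0,0],0]]'

```text
time: 7.27
tool_pos: [560.8, -99.2, 49.1]
tcp_rot: [180.0, 0.0, -176.6]
ft_force: [0.5, 0.7, 0.0]
finger_gap: 54.4
grip_force: 0.0
```

```bash
python3 - <<'E'
from h import *
t=rk([0,0]);plan([*t,50],93.4); print(inv_rk(sense()["tool_pos"][:2]))
E
```

```text
t 7.2667 tcp [560.8 -99.2  49.1] rot [ 180.     0.  -176.6] y axis 93.4 gap 54.41281314383764 F [0.5 0.7 0. ]
turn about tool z (rad) -0.0  first-pose tool shift [17.9  1.  -0.9]
after-turn tool shift [17.9  1.  -0.9]
tool x [-0.998 -0.059 -0.   ] y [-0.059  0.998  0.   ]
[17.94682189 -0.97340763]
```

>>> play_rows --increments '[[0.27,[2,0.5,0],0],[0.27,[2,0.5,0],0],[0.27,[2,0,0],0],[0.27,[2,0,0],0],[0.27,[2,0,0],0],[0.27,[2,0,0],0],[0.27,[0,0,0],0]]'

```text
time: 7.85
tool_pos: [548.5, -98.9, 49.0]
tcp_rot: [180.0, -0.0, -176.6]
ft_force: [-0.3, 0.5, -0.7]
finger_gap: 54.4
grip_force: 0.0
```

>>> play_rows --increments '[[0.27,[1,0,0],0],[0.27,[1,0,0],0],[0.27,[1,0,0],0]]'

```text
time: 8.1
tool_pos: [545.9, -99.1, 49.1]
tcp_rot: [-180.0, 0.0, -176.6]
ft_force: [-0.0, 0.1, 0.1]
finger_gap: 53.8
grip_force: 0.0
```

>>> play_rows --increments '[[0.27,[1,0,0],0],[0.27,[1,0,0],0]]'

```text
time: 8.27
tool_pos: [543.8, -99.2, 49.1]
tcp_rot: [180.0, -0.0, -176.6]
ft_force: [0.5, 0.1, 0.2]
finger_gap: 54.6
grip_force: 0.0
```

>>> play_rows --increments '[[0.27,[1,0,0],0],[0.27,[1,0,0],0]]'

```text
time: 8.43
tool_pos: [542.0, -99.4, 49.1]
tcp_rot: [-180.0, 0.0, -176.6]
ft_force: [1.5, 0.1, -1.2]
finger_gap: 54.2
grip_force: 0.3
```

>>> play_rows --increments '[[0.27,[0.7,0,0],0],[0.27,[0.7,0,0],0]]'

```text
time: 8.6
tool_pos: [541.8, -99.3, 49.6]
tcp_rot: [-180.0, 0.2, -176.6]
ft_force: [7.3, 1.4, -1.9]
finger_gap: 54.0
grip_force: 4.0
```

>>> play_rows --increments '[[0.27,[0.7,0,0],0],[0.27,[0.7,0,0],0]]'

```text
time: 8.77
tool_pos: [541.8, -99.3, 50.2]
tcp_rot: [-180.0, 0.3, -176.6]
ft_force: [14.3, 1.6, -3.2]
finger_gap: 54.2
grip_force: 6.7
```

>>> play_rows --increments '[[0.27,[-2,0,0],0],[0.27,[-6,0,0],0],[0.27,[-12,0,0],0],[0.27,[-15,0,0],0],[0.27,[-10,0,-20],0],[0.27,[0,0,-35],0],[0.27,[0,0,-41],0],[0.27,[0,10,-41],0],[0.27,[0,38,-10],0],[0.27,[0,40,0],0],[0.27,[0,40,0],0],[0.27,[0,0,0],0]]'

```text
time: 9.77
tool_pos: [576.0, 37.3, 196.0]
tcp_rot: [179.8, 0.0, -176.3]
ft_force: [0.9, -0.1, 0.2]
finger_gap: 54.1
grip_force: 0.0
```

```bash
python3 - <<'E'
from h import *
s=snapshot("scene"); t=snapshot("top"); 
u,v=proj(t,[500,-100,112]).astype(int)
save(s,"s3.png",(220,130,320,230),4); save(t,"t3.png",(u-35,v-50,u+35,v+50),4)
a=cv2.imread("pics/s3.png"); b=cv2.imread("pics/t3.png"); cv2.imwrite("pics/st3.png",np.hstack([a,b]))
plan([508.5,272.6,207],93)
for n,q in(("s",s),("t",t)):
  for k in("top_slot","box_mid","rod_grip"):
    r=pinpoint(k,q)[:1]
    print(n,k,[(x["p"],W(q,x["xyz"]).round(1)) for x in r])
E
```

```text
t 9.8667 tcp [576.2  32.3 195.4] rot [-180.    -0.  -176.4] y axis 93.6 gap 54.261526873361184 F [ 0.3 -0.7 -0.4]
turn about tool z (rad) 0.01  first-pose tool shift [ 52.7 244.  -11.7]
after-turn tool shift [ 55.1 243.5 -11.7]
tool x [-0.999 -0.052  0.001] y [-0.052  0.999 -0.   ]
s top_slot [(0.7, array([ 6.862e+02,  3.331e+02, -5.000e-01]))]
s box_mid [(0.82, array([ 500.1, -106. ,   44.6]))]
s rod_grip [(0.58, array([502.6, 273.5, 145.3]))]
t top_slot [(0.69, array([543.9, -98. , 106.1]))]
t box_mid [(0.5, array([ 502. , -106.5,   41.7]))]
t rod_grip [(0.39, array([509.2, 274.9, 145.4]))]
```

View pics/st3.png

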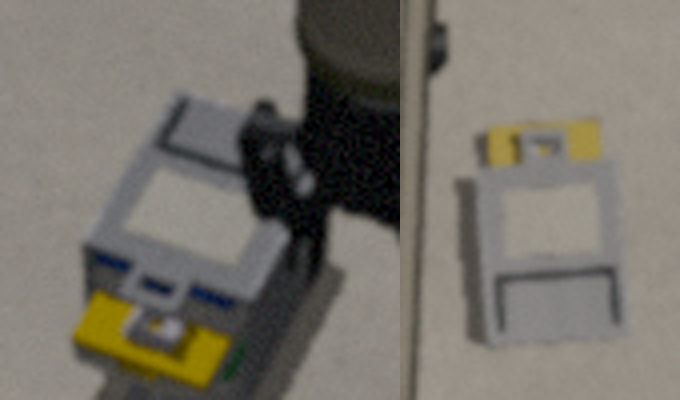

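The yellow box is still out (left part at 150,340, right part at 545,140), so the fingers did not push it. I'll check where the finger tips were in the previous picture.

```bash
python3 - <<'E'
from h import *
s=snapshot("scene")
c=np.array([589.6,-89.7]); ya=np.array([-.059,.998])
for z in(53,60,70,80):
    print(z,[((proj(s,[*(c+ya*k),z])-[220,120])*5).round() for k in(-41,-27,27,41)])
# box front corners in s2 crop and in s3 crop for several outs
for out in(0,24,30,36):
    print(out,[((proj(s,[*rk([-12+out,k]),z])-[220,130])*4).round() for k in(-43,43) for z in (70,44)])
print("slot/tongue corners",[((proj(s,[*rk(q),112])-[220,130])*4).round() for q in((-12,-53),(-12,53),(14,-17),(14,17))])
# yellow mask
m=s["color"].astype(float); y=(m[:,:,0]>110)&(m[:,:,2]<0.35*m[:,:,0])&(m[:,:,1]>.6*m[:,:,0])
n,l,st,ce=cv2.connectedComponentsWithStats(y.astype(np.uint8)); print(st[1:][st[1:,4]>20])
E
```

```text
53 [array([ 86., 536.]), array([114., 546.]), array([220., 588.]), array([248., 599.])]
60 [array([ 86., 527.]), array([113., 538.]), array([220., 579.]), array([248., 590.])]
70 [array([ 85., 514.]), array([112., 525.]), array([220., 566.]), array([249., 577.])]
80 [array([ 84., 501.]), array([112., 512.]), array([220., 554.]), array([249., 565.])]
0 [array([101., 291.]), array([102., 318.]), array([235., 342.]), array([234., 368.])]
24 [array([ 82., 321.]), array([ 84., 348.]), array([217., 372.]), array([217., 399.])]
30 [array([ 77., 329.]), array([ 79., 355.]), array([213., 380.]), array([213., 407.])]
36 [array([ 73., 336.]), array([ 74., 363.]), array([209., 388.]), array([208., 414.])]
slot/tongue corners [array([ 82., 240.]), array([253., 303.]), array([119., 294.]), array([174., 315.])]
[[239 203  38  23 297]]
```

```bash
cat > tip.py <<'E'
from h import *
from scipy.optimize import brentq
s=snapshot("scene"); st=sense(); p=st["tool_pos"]; print("tcp",np.round(p,1),st["finger_gap"])
R=Ro.from_euler("xyz",st["tcp_rot"],degrees=True).as_matrix(); g=s["color"].astype(float).mean(2)
half=st["finger_gap"]/2
for k in(-half-11,-half-7,-half-3,half+3,half+7,half+11):
    q=p+R[:,1]*k
    zs=np.arange(-30,50,2.); v=[]
    for d in zs:
        a=proj(s,q+[0,0,d]); v.append(cv2.remap(g.astype(np.float32),np.float32([[a[0]]]),np.float32([[a[1]]]),cv2.INTER_LINEAR)[0,0])
    print(round(k),np.round(v).astype(int))
print(zs)
E
python3 tip.py
```

```text
tcp [576.6  29.8 195.4] 54.385587389880456
-38 [47 47 47 47 47 44 43 43 42 41 46 47 45 45 46 46 44 42 44 46 44 44 46 48
 50 48 48 50 43 38 37 34 31 34 35 35 31 30 31 30]
-34 [61 62 61 57 55 53 47 45 47 45 41 43 43 42 43 46 45 45 45 46 47 45 42 38
 41 44 44 45 45 45 45 43 42 41 43 45 48 47 46 47]
-30 [70 68 67 67 68 67 66 65 63 61 58 54 50 46 45 46 47 43 39 42 45 48 46 43
 38 33 28 23 21 22 22 21 17 19 24 15 10 10 15 20]
30 [134 135 135 134 133 133 135 136 136 136 136 134 134 135 135 134 134 134
 132 131 131 132 130 125 111  96  77  63  51  46  43  41  43  46  46  46
  47  48  47  43]
34 [131 132 133 136 138 136 135 135 135 135 134 133 133 134 135 134 133 133
 132 132 133 134 137 137 135 130 122 105  86  60  41  24  14  14  21  18
  17  16  20  21]
38 [133 132 132 135 135 135 136 137 137 137 136 134 132 135 136 135 134 134
 134 134 133 134 135 135 136 137 136 134 123 110  92  79  65  56  45  33
  31  26  17  18]
[-30. -28. -26. -24. -22. -20. -18. -16. -14. -12. -10.  -8.  -6.  -4.
  -2.   0.   2.   4.   6.   8.  10.  12.  14.  16.  18.  20.  22.  24.
  26.  28.  30.  32.  34.  36.  38.  40.  42.  44.  46.  48.]
```

>>> play_rows --increments '[[-1,[0,0,0],0],[-1,[0,0,0],0],[-1,[0,0,0],0],[-1,[0,0,0],0],[-1,[0,0,0],0],[-1,[0,0,0],0]]'

```text
time: 10.77
tool_pos: [576.5, 30.9, 195.6]
tcp_rot: [-180.0, 0.0, -176.6]
ft_force: [0.5, 0.7, 0.3]
finger_gap: -0.3
grip_force: 0.0
```

```bash
python3 tip.py
```

```text
tcp [576.5  30.9 195.6] 0.4188286309266394
-11 [137 136 136 136 135 135 137 138 138 137 136 137 137 135 134 133 132 130
 127 120 113 101  90  80  71  61  52  42  33  31  30  30  32  32  22  20
  24  26  24  17]
-7 [134 133 133 133 134 134 135 136 137 136 136 135 135 135 135 136 136 137
 136 134 127 117 100  82  64  54  49  45  44  47  46  44  44  45  46  46
  47  48  46  40]
-3 [127 129 131 132 133 136 136 135 134 134 135 135 135 134 133 134 136 137
 136 135 126 113  95  75  54  40  35  37  35  33  34  35  36  34  34  36
  30  28  34  31]
3 [134 133 132 132 133 135 137 138 138 137 135 134 136 136 135 135 135 136
 135 134 129 122 109  94  78  64  53  48  47  48  47  45  41  42  44  46
  45  43  43  37]
7 [136 135 135 134 135 136 135 135 137 137 136 136 137 137 137 137 137 137
 138 138 137 135 133 128 119 106  85  64  45  30  18  18  18  18  19  19
  12  11  14  15]
11 [136 137 134 132 133 134 137 135 134 136 138 138 138 137 137 138 139 139
 139 138 137 137 136 135 135 132 124 113 101  90  76  61  52  43  34  26
  21  18  12   6]
[-30. -28. -26. -24. -22. -20. -18. -16. -14. -12. -10.  -8.  -6.  -4.
  -2.   0.   2.   4.   6.   8.  10.  12.  14.  16.  18.  20.  22.  24.
  26.  28.  30.  32.  34.  36.  38.  40.  42.  44.  46.  48.]
```

>>> play_rows --increments '[[-1,[0,0,35],0],[-1,[0,0,41],0],[-1,[0,0,41],0],[-1,[0,0,30],0],[-1,[0,0,15],0],[-1,[0,0,0],0],[-1,[0,0,0],0],[-1,[0,0,2],0],[-1,[0,0,2],0],[-1,[0,0,2],0]]'

```text
time: 11.65
tool_pos: [578.3, 30.8, 29.6]
tcp_rot: [-180.0, 0.2, -176.6]
ft_force: [0.3, -0.3, -0.2]
finger_gap: -0.0
grip_force: 0.0
```

```bash
python3 tip.py
```

```text
tcp [577.6  30.8  28.7] -0.08659386000275651
-11 [ 70  69  69  73  77  89 101 112 122 130 136 138 139 138 137 136 136 135
 131 128 124 120 116 112 102  92  79  65  53  43  38  33  35  39  33  26
  25  25  21  16]
-7 [ 69  69  69  70  73  77  86  98 109 119 127 132 136 138 140 138 137 133
 129 120 109  97  85  76  64  59  55  51  47  44  42  42  42  42  42  43
  45  44  41  36]
-3 [ 71  71  71  71  70  71  74  80  91 102 111 119 123 126 130 134 133 131
 126 119 107  90  74  57  44  35  31  33  35  34  33  33  34  36  36  31
  29  35  37  33]
3 [71 71 71 70 70 71 72 73 72 72 71 71 72 72 74 75 79 83 87 90 88 83 74 63
 55 48 45 43 42 43 44 47 47 44 43 46 46 40 34 26]
7 [69 67 67 67 68 70 71 72 72 72 71 70 69 69 69 70 71 70 69 69 70 70 66 63
 58 52 41 33 28 23 21 18 17 18 22 25 21 17 17 17]
11 [69 68 68 68 69 70 71 71 71 71 70 69 69 69 70 70 70 70 70 70 70 69 69 68
 69 63 56 51 48 41 33 29 27 24 21 18 15 13 11 11]
[-30. -28. -26. -24. -22. -20. -18. -16. -14. -12. -10.  -8.  -6.  -4.
  -2.   0.   2.   4.   6.   8.  10.  12.  14.  16.  18.  20.  22.  24.
  26.  28.  30.  32.  34.  36.  38.  40.  42.  44.  46.  48.]
```

>>> play_rows --increments '[[-1,[0,0,4],0],[-1,[0,0,4],0],[-1,[0,0,4],0],[-1,[0,0,3],0],[-1,[0,0,2],0],[-1,[0,0,0],0]]'

```text
time: 12.2
tool_pos: [575.9, 30.8, 9.7]
tcp_rot: [180.0, -0.1, -176.6]
ft_force: [0.3, 1.0, 0.2]
finger_gap: -0.1
grip_force: 0.0
```

>>> play_rows --increments '[[-1,[0,0,2],0],[-1,[0,0,2],0],[-1,[0,0,2],0],[-1,[0,0,0],0]]'

```text
time: 12.53
tool_pos: [576.3, 30.8, 4.1]
tcp_rot: [180.0, -0.0, -176.6]
ft_force: [0.3, -0.1, 0.3]
finger_gap: 0.2
grip_force: 0.0
```

>>> play_rows --increments '[[-1,[0,0,1.5],0],[-1,[0,0,1],0],[-1,[0,0,1],0]]'

```text
time: 12.78
tool_pos: [576.6, 30.8, 1.0]
tcp_rot: [-180.0, 0.0, -176.6]
ft_force: [-0.6, 0.8, -0.2]
finger_gap: 0.2
grip_force: 0.0
```

>>> play_rows --increments '[[-1,[0,0,1],0],[-1,[0,0,0.7],0]]'

```text
time: 12.95
tool_pos: [576.5, 30.8, -0.8]
tcp_rot: [180.0, -0.0, -176.6]
ft_force: [0.0, 0.5, -0.5]
finger_gap: -0.2
grip_force: 0.0
```

```bash
python3 tip.py | cut -c1-200
```

```text
tcp [576.4  30.8  -0.9] 0.32649088791130176
-11 [72 70 68 68 70 70 69 68 69 69 70 71 72 72 72 71 70 69 68 68 69 71 72 74
 77 75 71 64 53 46 41 38 38 37 37 37 35 32 28 25]
-7 [71 70 70 73 74 71 68 66 65 67 69 71 73 73 72 71 69 68 65 63 60 56 53 49
 48 50 49 49 49 48 48 51 53 51 48 48 48 42 37 33]
-3 [74 74 72 69 71 72 71 69 69 71 72 72 72 71 71 73 75 71 65 61 57 51 43 38
 38 38 37 36 37 38 38 38 39 40 37 32 31 34 35 34]
3 [71 71 71 71 73 74 72 69 67 66 65 66 67 68 69 70 71 70 69 68 65 62 58 53
 52 50 46 42 47 50 47 45 43 42 41 40 38 36 30 22]
7 [72 70 69 70 71 71 71 71 69 68 69 71 69 68 67 66 68 69 71 72 73 70 67 62
 57 47 36 29 22 20 20 19 16 15 19 21 20 19 16 14]
11 [69 67 69 71 71 70 69 70 70 70 69 68 68 68 67 67 68 69 71 74 73 71 70 69
 67 65 60 51 45 40 36 32 28 25 22 18 14 13 10  8]
[-30. -28. -26. -24. -22. -20. -18. -16. -14. -12. -10.  -8.  -6.  -4.
  -2.   0.   2.   4.   6.   8.  10.  12.  14.  16.  18.  20.  22.  24.
  26.  28.  30.  32.  34.  36.  38.  40.  42.  44.  46.  48.]
```

>>> play_rows --increments '[[-1,[0,0,2],0],[-1,[0,0,2],0],[-1,[0,0,2],0],[-1,[0,0,1],0]]'

```text
time: 13.33
tool_pos: [576.2, 30.8, -8.1]
tcp_rot: [180.0, -0.0, -176.6]
ft_force: [-0.4, 0.3, 0.2]
finger_gap: -0.3
grip_force: 0.0
```

>>> play_rows --increments '[[-1,[0,0,1],0],[-1,[0,0,1],0],[-1,[0,0,1],0]]'

```text
time: 13.58
tool_pos: [576.6, 30.8, -10.7]
tcp_rot: [-180.0, 0.0, -176.6]
ft_force: [0.2, 0.4, -0.4]
finger_gap: -0.3
grip_force: 0.0
```

>>> play_rows --increments '[[-1,[0,0,1],0],[-1,[0,0,1],0],[-1,[0,0,1],0]]'

```text
time: 13.83
tool_pos: [576.5, 30.8, -13.7]
tcp_rot: [-180.0, 0.0, -176.6]
ft_force: [0.5, 0.4, 0.0]
finger_gap: 0.3
grip_force: 0.0
```

>>> play_rows --increments '[[-1,[0,0,1],0],[-1,[0,0,1],0],[-1,[0,0,1],0]]'

```text
time: 14.08
tool_pos: [576.5, 30.8, -16.7]
tcp_rot: [180.0, -0.0, -176.6]
ft_force: [0.3, 0.2, 0.8]
finger_gap: -0.4
grip_force: 0.0
```

>>> play_rows --increments '[[-1,[0,0,1],0],[-1,[0,0,1],0]]'

```text
time: 14.25
tool_pos: [576.5, 30.8, -18.7]
tcp_rot: [-180.0, 0.0, -176.6]
ft_force: [-0.1, -0.2, -0.1]
finger_gap: -0.2
grip_force: 0.0
```

>>> play_rows --increments '[[-1,[0,0,1],0],[-1,[0,0,1],0]]'

```text
time: 14.42
tool_pos: [576.5, 30.8, -20.7]
tcp_rot: [-180.0, -0.0, -176.6]
ft_force: [0.2, 0.3, 0.8]
finger_gap: -0.2
grip_force: 0.0
```

>>> play_rows --increments '[[-1,[0,0,1],0],[-1,[0,0,1],0]]'

```text
time: 14.58
tool_pos: [576.5, 30.8, -22.7]
tcp_rot: [-180.0, -0.0, -176.6]
ft_force: [-0.4, -0.2, -0.3]
finger_gap: 0.1
grip_force: 0.0
```

>>> play_rows --increments '[[-1,[0,0,1],0],[-1,[0,0,1],0]]'

```text
time: 14.75
tool_pos: [576.6, 30.8, -24.2]
tcp_rot: [-180.0, -0.0, -176.6]
ft_force: [-6.2, 0.2, 14.6]
finger_gap: -0.1
grip_force: 7.2
```

```bash
python3 tip.py | cut -c1-200
```

```text
tcp [576.6  30.8 -24.1] -0.0512249296097619
-11 [74 74 72 71 72 73 73 73 72 70 70 71 72 71 71 71 71 70 70 69 67 65 64 62
 57 52 47 42 38 33 31 34 36 32 29 30 31 25 18 17]
-7 [69 70 70 69 68 67 67 67 68 68 69 70 72 74 74 71 70 72 72 68 64 59 53 52
 53 51 49 47 47 48 46 44 44 45 44 44 42 40 35 30]
-3 [71 72 72 71 71 71 71 72 74 73 73 73 73 73 72 71 69 67 64 62 56 48 42 39
 36 35 35 35 36 34 32 34 36 36 35 35 35 35 32 28]
3 [69 69 69 70 71 72 73 72 72 72 73 72 71 71 71 71 72 72 68 65 62 59 55 51
 48 46 44 44 44 47 50 46 43 42 42 41 39 36 33 28]
7 [69 70 72 71 70 69 70 71 69 68 69 70 71 71 71 71 71 72 72 69 64 61 61 59
 51 44 36 28 25 23 26 29 27 22 19 19 19 19 19 17]
11 [73 74 73 71 70 70 70 71 73 71 67 65 67 70 70 71 71 72 73 74 74 71 68 67
 66 61 55 48 41 36 32 27 21 16 16 16 18 19 18 16]
[-30. -28. -26. -24. -22. -20. -18. -16. -14. -12. -10.  -8.  -6.  -4.
  -2.   0.   2.   4.   6.   8.  10.  12.  14.  16.  18.  20.  22.  24.
  26.  28.  30.  32.  34.  36.  38.  40.  42.  44.  46.  48.]
```

>>> play_rows --increments '[[-1,[0,0,-5],0],[-1,[0,0,-30],0],[0.27,[0,0,-40],0],[0.27,[-3,-10,-15],0],[0.27,[-5,-32,0],0],[0.27,[-5,-35,0],0],[0.27,[-5,-35,0],0],[0.27,[-3,-15,0],0],[0.27,[0,0,0],0],[0.27,[0,0,0],0]]'

```text
time: 15.63
tool_pos: [604.9, -95.3, 65.3]
tcp_rot: [180.0, -0.0, -176.7]
ft_force: [0.2, 0.7, 0.5]
finger_gap: 54.5
grip_force: 0.0
```

```bash
python3 - <<'E'
from h import *
t=rk([48,0]);plan([*t,25],93.4)
E
```

```text
t 15.6333 tcp [604.9 -95.3  65.3] rot [ 180.    -0.  -176.7] y axis 93.3 gap 54.51275583121523 F [0.2 0.7 0.5]
turn about tool z (rad) -0.002  first-pose tool shift [14.3 -0.3 40.3]
after-turn tool shift [14.3 -0.3 40.3]
tool x [-0.998 -0.059  0.   ] y [-0.059  0.998  0.   ]
```

>>> play_rows --increments '[[0.27,[0,0,20],0],[0.27,[0,0,20],0],[0.27,[6,0,0],0],[0.27,[8,0,0],0],[0.27,[8,0,0],0],[0.27,[3,0,0],0],[0.27,[0,0,0],0]]'

```text
time: 16.22
tool_pos: [579.9, -96.1, 26.8]
tcp_rot: [-180.0, 0.1, -176.6]
ft_force: [-0.1, -0.3, -0.2]
finger_gap: 54.2
grip_force: 0.0
```

>>> play_rows --increments '[[0.27,[2.5,0,0],0],[0.27,[2.5,0,0],0],[0.27,[2.5,0,0],0],[0.27,[2.5,0,0],0],[0.27,[2.5,0,0],0],[0.27,[2.5,0,0],0],[0.27,[2.5,0,0],0],[0.27,[2.5,0,0],0]]'

```text
time: 16.88
tool_pos: [559.8, -97.4, 25.3]
tcp_rot: [180.0, -0.0, -176.6]
ft_force: [1.8, 0.7, 0.4]
finger_gap: 54.2
grip_force: 0.4
```

```bash
python3 - <<'E'
from h import *
t=rk([0,0]);plan([*t,25],93.4)
E
```

```text
t 16.8833 tcp [559.8 -97.4  25.3] rot [ 180.    -0.  -176.6] y axis 93.4 gap 54.22831759428417 F [1.8 0.7 0.4]
turn about tool z (rad) -0.0  first-pose tool shift [17.1 -0.9  0.3]
after-turn tool shift [17.1 -0.9  0.3]
tool x [-0.998 -0.059  0.   ] y [-0.059  0.998  0.   ]
```

Contact now (grip force 0.4 N, x force 1.8 N). I keep pushing.

>>> play_rows --increments '[[0.27,[2,0,0],0],[0.27,[2,0,0],0],[0.27,[2,0,0],0],[0.27,[2,0,0],0],[0.27,[2,0,0],0],[0.27,[2,0,0],0]]'

```text
time: 17.38
tool_pos: [547.8, -98.1, 25.3]
tcp_rot: [180.0, -0.0, -176.6]
ft_force: [0.4, 0.1, -0.4]
finger_gap: 54.2
grip_force: 0.3
```

>>> play_rows --increments '[[0.27,[1,0,0],0],[0.27,[1,0,0],0],[0.27,[1,0,0],0]]'

```text
time: 17.63
tool_pos: [544.9, -98.2, 25.3]
tcp_rot: [180.0, -0.0, -176.6]
ft_force: [0.6, 0.2, -0.5]
finger_gap: 54.1
grip_force: 0.2
```

>>> play_rows --increments '[[0.27,[1,0,0],0],[0.27,[1,0,0],0]]'

```text
time: 17.8
tool_pos: [544.4, -98.4, 25.8]
tcp_rot: [-180.0, 0.2, -176.6]
ft_force: [10.0, 1.0, -3.3]
finger_gap: 54.1
grip_force: 0.2
```

>>> play_rows --increments '[[0.27,[0.7,0,0],0],[0.27,[0.7,0,0],0]]'

```text
time: 17.97
tool_pos: [544.5, -98.4, 26.4]
tcp_rot: [-180.0, 0.3, -176.6]
ft_force: [15.1, 2.1, -5.7]
finger_gap: 54.3
grip_force: 0.1
```

>>> play_rows --increments '[[0.27,[-4,0,0],0],[0.27,[0,0,-4],0],[0.27,[0,0,-5],0],[0.27,[0,0,0],0],[0.27,[1,0,0],0],[0.27,[1,0,0],0],[0.27,[1,0,0],0]]'

```text
time: 18.55
tool_pos: [544.2, -98.5, 34.9]
tcp_rot: [-180.0, 0.2, -176.6]
ft_force: [13.0, -0.3, -5.8]
finger_gap: 54.1
grip_force: 0.2
```

>>> play_rows --increments '[[0.27,[1,0,0],0],[0.27,[1,0,0],0]]'

```text
time: 18.72
tool_pos: [544.3, -98.7, 35.5]
tcp_rot: [-179.9, 0.4, -176.6]
ft_force: [20.5, -1.4, -0.7]
finger_gap: 54.0
grip_force: 0.1
```

>>> play_rows --increments '[[0.27,[0.7,0,0],0],[0.27,[0.7,0,0],0]]'

```text
time: 18.88
tool_pos: [544.5, -99.0, 36.3]
tcp_rot: [-179.9, 0.6, -176.6]
ft_force: [26.4, -0.0, -10.5]
finger_gap: 54.0
grip_force: 0.0
```

>>> play_rows --increments '[[0.27,[-5,0,0],0],[0.27,[-12,0,0],0],[0.27,[-15,0,0],0],[-1,[-15,0,0],0],[-1,[-8,-17,0],0],[-1,[0,-17,0],0],[-1,[0,0,0],0],[-1,[0,0,0],0],[-1,[0,0,0],0]]'

```text
time: 19.63
tool_pos: [595.5, -128.9, 33.9]
tcp_rot: [180.0, -0.1, -176.6]
ft_force: [-0.1, -1.4, 0.5]
finger_gap: 0.1
grip_force: 0.0
```

```bash
python3 - <<'E'
from h import *
s=snapshot("scene"); t=snapshot("top"); 
u,v=proj(t,[530,-100,112]).astype(int)
save(s,"s4.png",(230,180,290,240),8); save(t,"t4.png",(u-30,v-60,u+10,v+20),6)
b=cv2.imread("pics/t4.png"); cv2.imwrite("pics/st4.png",np.hstack([cv2.imread("pics/s4.png"),b]))
t=rk([4,-34]);plan([*t,40],93.4)
E
```

```text
t 19.7333 tcp [ 595.7 -128.6   34.1] rot [ 180.    -0.  -176.6] y axis 93.4 gap -0.23192463891179105 F [-0.9 -0.2 -0.1]
turn about tool z (rad) 0.0  first-pose tool shift [47.1 -1.6 -5.9]
after-turn tool shift [47.1 -1.6 -5.9]
tool x [-0.998 -0.059  0.001] y [-0.059  0.998  0.   ]
```

View pics/st4.png

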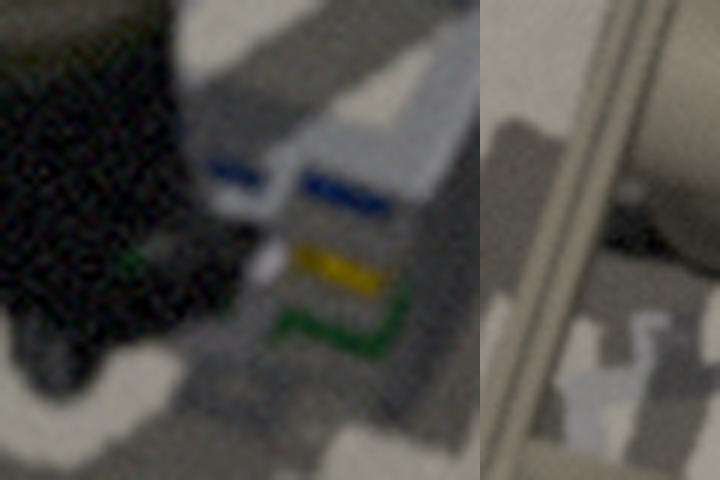

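The box is nearly home: the yellow band at (340,272) lines up with the blue one at (345,195). I give it one gentle push with shut fingers to close the rest.

>>> play_rows --increments '[[-1,[8,0,-3],0],[-1,[10,0,-3],0],[-1,[10,0,0],0],[-1,[8,0,0],0],[-1,[4,0,0],0],[-1,[0,0,0],0]]'

```text
time: 20.23
tool_pos: [566.1, -131.5, 44.2]
tcp_rot: [-179.8, 1.3, -176.6]
ft_force: [47.0, 2.4, -21.1]
finger_gap: -0.0
grip_force: 23.1
```

>>> play_rows --increments '[[-1,[1.5,0,0],0],[-1,[1.5,0,0],0],[-1,[1,0,0],0],[-1,[1,0,0],0]]'

```text
time: 20.57
tool_pos: [565.8, -131.6, 44.9]
tcp_rot: [-179.7, 1.8, -176.6]
ft_force: [73.6, 3.9, -37.0]
finger_gap: -0.1
grip_force: 36.2
```

>>> play_rows --increments '[[-1,[1,0,0],0],[-1,[1,0,0],0]]'

```text
time: 20.73
tool_pos: [565.7, -131.7, 45.3]
tcp_rot: [-179.7, 2.0, -176.6]
ft_force: [83.9, 4.3, -41.8]
finger_gap: 0.2
grip_force: 40.7
```

>>> play_rows --increments '[[-1,[0.8,0,0],0],[-1,[0.8,0,0],0]]'

```text
time: 20.9
tool_pos: [565.5, -131.7, 45.6]
tcp_rot: [-179.7, 2.2, -176.6]
ft_force: [89.9, 6.3, -45.6]
finger_gap: -0.1
grip_force: 43.7
```

>>> play_rows --increments '[[-1,[-8,0,0],0],[-1,[-15,0,0],0],[-1,[-15,0,0],0],[-1,[-5,0,0],0],[-1,[0,0,0],0]]'

```text
time: 21.32
tool_pos: [591.0, -129.2, 40.6]
tcp_rot: [-180.0, 0.0, -176.6]
ft_force: [-0.6, 0.7, -0.2]
finger_gap: -0.3
grip_force: 0.0
```

```bash
cat > band.py <<'E'
from h import *
A=[snapshot("scene") for _ in range(2)]; s=A[-1]
m=np.mean([a["color"] for a in A],0).astype(np.float32)
# along world-vertical line images on the front plane: for given rack y, sample z profile at x=-12
for yk in(24,28,32,36,40):
    out=[]
    zs=np.arange(0,112,1.)
    P=np.array([proj(s,[*rk([-12,yk]),z]) for z in zs],np.float32)
    c=cv2.remap(m,P[:,0].reshape(1,-1),P[:,1].reshape(1,-1),cv2.INTER_LINEAR)[0]
    sc={"B":c[:,2]-c[:,0]-5,"Y":c[:,0]-2*c[:,2]-20,"G":c[:,1]-1.4*c[:,0]}
    r=[]
    for k,v in sc.items():
        w=np.clip(v,0,None); on=np.where(w>.5*w.max())[0]; r.append((k,round(w.max()),on.min(),on.max(),round((w*zs).sum()/w.sum(),1)))
    print(yk,r)
t=rk([4,35]);plan([*t,40],93.4)
E
python3 band.py
```

```text
24 [('B', 46, np.int64(100), np.int64(108), np.float64(101.0)), ('Y', 79, np.int64(64), np.int64(72), np.float64(67.6)), ('G', 25, np.int64(33), np.int64(38), np.float64(50.3))]
28 [('B', 41, np.int64(100), np.int64(108), np.float64(101.9)), ('Y', 80, np.int64(64), np.int64(72), np.float64(67.8)), ('G', 25, np.int64(33), np.int64(38), np.float64(45.4))]
32 [('B', 42, np.int64(100), np.int64(108), np.float64(102.0)), ('Y', 73, np.int64(65), np.int64(71), np.float64(67.8)), ('G', 24, np.int64(34), np.int64(39), np.float64(47.3))]
36 [('B', 41, np.int64(101), np.int64(108), np.float64(99.1)), ('Y', 68, np.int64(65), np.int64(72), np.float64(68.4)), ('G', 33, np.int64(34), np.int64(40), np.float64(43.7))]
40 [('B', 18, np.int64(102), np.int64(109), np.float64(100.8)), ('Y', 9, np.int64(70), np.int64(71), np.float64(70.7)), ('G', 20, np.int64(37), np.int64(47), np.float64(41.5))]
t 21.4167 tcp [ 589.6 -129.3   40. ] rot [ 1.800e+02 -1.000e-01 -1.766e+02] y axis 93.4 gap -0.03067357425475366 F [0.4 0.4 0.1]
turn about tool z (rad) 0.0  first-pose tool shift [40.9 67.8  0.1]
after-turn tool shift [40.9 67.7  0.1]
tool x [-0.998 -0.059  0.001] y [-0.059  0.998  0.   ]
```

>>> play_rows --increments '[[0,[0,0,-35],0],[0,[0,0,-41],0],[0,[0,0,-41],0],[0,[0,20,-10],0],[0,[6,38,0],0],[0,[6,40,0],0],[0,[6,40,0],0],[0,[6,40,0],0],[0,[6,40,0],0],[0,[6,40,0],0],[0,[6,40,0],0],[0,[6,40,0],0]]'

```text
time: 22.42
tool_pos: [521.0, 206.1, 167.2]
tcp_rot: [-180.0, -0.0, -176.6]
ft_force: [0.6, -0.0, -0.3]
finger_gap: 42.8
grip_force: 0.0
```

>>> play_rows --increments '[[0,[6,40,0],0],[0,[3,25,0],0],[0,[0,0,0],0],[0,[0,0,0],0],[0,[0,0,0],0]]'

```text
time: 22.83
tool_pos: [509.3, 268.4, 167.0]
tcp_rot: [-180.0, -0.0, -176.6]
ft_force: [0.2, 0.2, 0.1]
finger_gap: 42.8
grip_force: 0.0
```

```bash
python3 -c "
from h import *
plan([508.5,272.6,104],93)"
```

```text
t 22.8333 tcp [509.3 268.4 167. ] rot [-180.    -0.  -176.6] y axis 93.4 gap 42.83467757991754 F [0.2 0.2 0.1]
turn about tool z (rad) 0.007  first-pose tool shift [ 0.6  4.3 63. ]
after-turn tool shift [ 0.6  4.3 63. ]
tool x [-0.999 -0.052  0.001] y [-0.052  0.999 -0.001]
```

>>> play_rows --increments '[[0,[0.5,4,0],0],[0,[0,0,20],0],[0,[0,0,22],0],[0,[0,0,15],0],[0,[0,0,6],0],[0,[0,0,0],0],[0,[0,0,0],0]]'

```text
time: 23.42
tool_pos: [509.5, 272.6, 104.8]
tcp_rot: [-180.0, 0.0, -176.7]
ft_force: [0.9, -0.3, 0.6]
finger_gap: 42.8
grip_force: 0.0
```

>>> play_rows --increments '[[-0.5,[0,0,0],0],[-0.7,[0,0,0],0],[-0.8,[0,0,0],0],[-1,[0,0,0],0],[-1,[0,0,0],0],[-1,[0,0,0],0]]' --force 20

```text
time: 23.92
tool_pos: [510.1, 273.4, 105.8]
tcp_rot: [180.0, 0.1, -176.6]
ft_force: [0.5, -1.6, 6.0]
finger_gap: 11.5
grip_force: 26.4
```

>>> play_rows --increments '[[-1,[0,0,0],0],[-1,[0,0,-2],0],[-1,[0,0,-5],0],[-1,[0,0,-10],0],[-1,[0,0,-12],0],[-1,[0,0,-12],0],[-1,[0,0,-20],0],[-1,[0,0,-35],0],[-1,[0,0,-35],0],[-1,[0,0,0],0],[-1,[0,0,0],0]]' --force 60

```text
time: 24.83
tool_pos: [510.7, 274.3, 240.3]
tcp_rot: [179.8, 0.4, -176.6]
ft_force: [-0.1, 1.1, -0.6]
finger_gap: 11.1
grip_force: 59.2
```

```bash
python3 - <<'E'
from h import *
t=rk([0,0]);plan([*t,236],93.4)
for n in("scene","top"):
    s=snapshot(n)
    for k in("rod_tip","rod_grip","rod"):
        print(n,k,[(round(x["p"],2),W(s,x["xyz"]).round(1)) for x in pinpoint(k,s)[:1]])
E
```

```text
t 24.8333 tcp [510.7 274.3 240.3] rot [ 179.8    0.4 -176.6] y axis 93.4 gap 11.061798926969402 F [-0.1  1.1 -0.6]
turn about tool z (rad) 0.0  first-pose tool shift [  -9.8 -374.8    3.3]
after-turn tool shift [  -9.8 -374.8    3.3]
tool x [-0.998 -0.059 -0.006] y [-0.059  0.998  0.003]
scene rod_tip [(0.81, array([509.4, 276.5, 140.3]))]
scene rod_grip [(0.79, array([506.9, 274.2, 280.3]))]
scene rod [(0.9, array([508.9, 273.4, 247.1]))]
top rod_tip [(0.54, array([502.5, 275.9, 136.6]))]
top rod_grip [(0.61, array([505.9, 272.2, 277.5]))]
top rod [(0.58, array([503.4, 274.1, 243.3]))]
```

>>> play_rows --increments '[[-1,[0,-15,0],0],[-1,[-1,-30,0],0],[-1,[-1,-38,0],0],[-1,[-1,-40,0],0],[-1,[-1,-40,0],0],[-1,[-1,-40,0],0],[-1,[-1,-40,0],0],[-1,[-1,-40,0],0],[-1,[-1,-40,0],0],[-1,[-1,-30,0],0],[-1,[-1,-15,0],0],[-1,[0,-7,0],0]]'

```text
time: 26.23
tool_pos: [540.7, -103.7, 235.0]
tcp_rot: [-180.0, -0.0, -176.8]
ft_force: [0.8, -0.6, -1.0]
finger_gap: 11.3
grip_force: 59.0
```

>>> play_rows --increments '[[-1,[0,0,0],0],[-1,[0,0,0],0],[-1,[0,0,0],0],[-1,[0,0,0],0]]'

```text
time: 26.57
tool_pos: [541.3, -99.2, 235.4]
tcp_rot: [180.0, 0.0, -176.5]
ft_force: [0.2, 0.3, -0.8]
finger_gap: 11.3
grip_force: 59.0
```

```bash
python3 - <<'E'
from h import *
t=rk([0,0]);plan([*t,236],93.4)
im=[]
for n in("scene","top"):
    s=snapshot(n)
    for k in("rod_tip","rod_grip","rod","top_slot"):
        print(n,k,[(round(x["p"],2),W(s,x["xyz"]).round(1),proj(s,W(s,x["xyz"])).round(1)) for x in pinpoint(k,s)[:1]])
    u,v=proj(s,[542,-99,130]).astype(int); c=s["color"][v-30:v+30,u-25:u+25,::-1]; im.append(cv2.resize(c,None,fx=8,fy=8,interpolation=cv2.INTER_CUBIC)); print(n,u-25,v-30)
cv2.imwrite("pics/hov.png",np.hstack(im))
E
```

```text
t 26.5667 tcp [541.3 -99.2 235.4] rot [ 180.     0.  -176.5] y axis 93.5 gap 11.288237690557517 F [ 0.2  0.3 -0.8]
turn about tool z (rad) 0.002  first-pose tool shift [-1.5 -0.2 -0.6]
after-turn tool shift [-1.5 -0.2 -0.6]
tool x [-0.998 -0.059 -0.   ] y [-0.059  0.998  0.   ]
scene rod_tip [(0.8, array([537.1, -98.3, 137.8]), array([260.8, 192.8]))]
scene rod_grip [(0.67, array([537.4, -95. , 276.7]), array([261.6, 149.8]))]
scene rod [(0.73, array([536.6, -97.1, 239.7]), array([261. , 161.6]))]
scene top_slot [(0.86, array([ 540.1, -101.7,  111.7]), array([259. , 200.5]))]
scene 234 166
top rod_tip []
top rod_grip []
top rod []
top top_slot [(0.62, array([541.5, -99.5,  75.7]), array([290.3, 211.9]))]
top 265 179
```

View pics/hov.png

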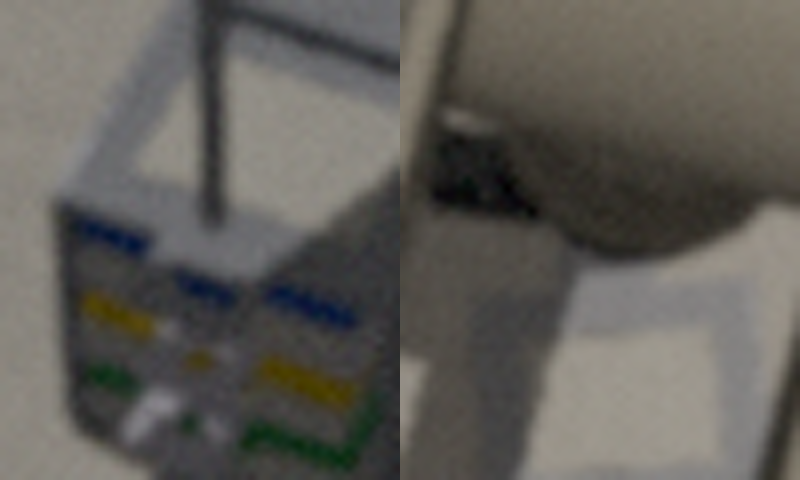

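```bash
python3 - <<'E'
from h import *
s=snapshot("scene")
print("pred slot px",proj(s,[*rk([0,0]),112]).round(1))
for uv in((259.6,201.6),(259,200.5),(259.5,201)): print("slot",ray(s,uv,112).round(1))
for uv in((260.6,193.6),(260.8,192.8)): print("foot",ray(s,uv,136.6).round(1))
# blue patch through slot: centroid
m=s["color"].astype(float); x0,y0=234,166
b=np.clip(m[:,:,2]-m[:,:,0]-15,0,None)
sub=b[y0+32:y0+40,x0+20:x0+31]; yy,xx=np.mgrid[y0+32:y0+40,x0+20:x0+31]; print("patch",(sub*xx).sum()/sub.sum(),(sub*yy).sum()/sub.sum()); print(sub.round().astype(int))
# shaft columns: dark centroid rows
g=m.mean(2)
for r in range(170,195,3):
    w=np.clip(95-g[r,254:268],0,None); print(r,((w*np.arange(254,268)).sum()/max(w.sum(),1)).round(2),w.round().astype(int))
# predicted px of slot area visible-blue region & points of shaft
for z in(136.6,160,180,200): print(z,proj(s,[541.3,-99.2,z]).round(1))
E
```

```text
pred slot px [259.3 201.6]
slot [542.5 -98.8 112. ]
slot [ 540.4 -101.5  112. ]
slot [541.1 -99.8 112. ]
foot [538.6 -98.1 136.6]
foot [536.4 -98.9 136.6]
patch 259.2190082644628 201.72314049586777
[[ 0  0  0  0  0  0  0  0  0  0  0]
 [ 0  0  0  0  0  0  0  0  0  0  0]
 [ 0  0  7  8  6  0  0  0  0  0  0]
 [ 0  0  9 20 16 17 13  0  0  0  0]
 [ 0  0  0  9 12 21 22 20 12  0  0]
 [ 0  0  0  0  0  3 12 19 16  0  0]
 [ 0  0  0  0  0  0  0  0  0  0  0]
 [ 0  0  0  0  0  0  0  0  0  0  0]]
170 259.91 [ 0  0  0  0 28 43 36 18  0  0  0  0  1  9]
173 259.01 [ 0  0  0  0 32 42 32  0  0  0  0  0  0  0]
176 259.19 [ 0  0  0  0 14 44 30  0  0  0  0  0  0  0]
179 259.32 [ 0  0  0  0  9 39 35  0  0  0  0  0  0  0]
182 259.61 [ 0  0  0  0  2 32 36  6  0  0  0  0  0  0]
185 259.62 [ 0  0  0  0  0 34 36  6  0  0  0  0  0  0]
188 259.46 [ 0  0  0  0  4 35 36  1  0  0  0  0  0  0]
191 259.54 [ 0  0  0  0 20 38 47 20  0  0  0  0  0  0]
194 259.58 [ 0  0  0  0  0  7 10  0  0  0  0  0  0  0]
136.6 [259.6 194.3]
160 [259.5 187.5]
180 [259.4 181.5]
200 [259.3 175.4]
```

>>> play_rows --increments '[[-1,[-2,0.5,0],0],[-1,[-2,0.5,6],0],[-1,[0,0,8],0],[-1,[0,0,6],0],[-1,[0,0,0],0],[-1,[0,0,0],0]]'

```text
time: 27.62
tool_pos: [544.6, -99.1, 214.2]
tcp_rot: [180.0, -0.1, -176.6]
ft_force: [0.7, -0.0, 0.0]
finger_gap: 11.9
grip_force: 59.0
```

>>> play_rows --increments '[[-1,[0,0,1],0],[-1,[0,0,1],0],[-1,[0,0,1],0],[-1,[0,0,1],0]]'

```text
time: 27.95
tool_pos: [545.4, -99.3, 211.6]
tcp_rot: [-180.0, 0.0, -176.6]
ft_force: [0.3, 0.8, -0.2]
finger_gap: 11.5
grip_force: 59.0
```

>>> play_rows --increments '[[-1,[0,0,1],0],[-1,[0,0,1],0]]'

```text
time: 28.12
tool_pos: [545.3, -99.3, 209.4]
tcp_rot: [-180.0, 0.0, -176.6]
ft_force: [0.4, 0.3, -1.5]
finger_gap: 11.3
grip_force: 59.0
```

>>> play_rows --increments '[[-1,[0,0,1],0],[-1,[0,0,1],0]]'

```text
time: 28.28
tool_pos: [545.2, -99.2, 207.3]
tcp_rot: [180.0, -0.0, -176.6]
ft_force: [0.8, -0.0, -0.7]
finger_gap: 11.1
grip_force: 59.0
```

>>> play_rows --increments '[[-1,[0,0,2],0],[-1,[0,0,2],0]]'

```text
time: 28.45
tool_pos: [545.3, -99.2, 203.3]
tcp_rot: [-180.0, 0.0, -176.6]
ft_force: [-0.0, -0.1, 0.0]
finger_gap: 11.1
grip_force: 59.0
```

>>> play_rows --increments '[[-1,[0,0,3],0],[-1,[0,0,3],0],[-1,[0,0,2],0],[-1,[0,0,0],0]]'

```text
time: 28.78
tool_pos: [544.9, -99.1, 194.5]
tcp_rot: [180.0, -0.1, -176.6]
ft_force: [0.3, 0.4, -0.3]
finger_gap: 11.2
grip_force: 59.0
```

>>> play_rows --increments '[[-1,[1,0,0],0],[-1,[1,0,0],0]]'

```text
time: 28.95
tool_pos: [543.3, -99.4, 195.5]
tcp_rot: [-180.0, 0.0, -176.6]
ft_force: [0.8, 0.1, -1.1]
finger_gap: 11.4
grip_force: 59.0
```

>>> play_rows --increments '[[-1,[0.7,0,0],0],[-1,[0.7,0,0],0]]'

```text
time: 29.12
tool_pos: [542.2, -99.5, 195.7]
tcp_rot: [-180.0, 0.1, -176.6]
ft_force: [2.1, -0.0, -2.3]
finger_gap: 11.2
grip_force: 58.9
```

>>> play_rows --increments '[[-1,[-1.5,0,0],0],[-1,[-1.5,0,0],0]]'

```text
time: 29.28
tool_pos: [544.9, -99.3, 195.5]
tcp_rot: [-180.0, 0.0, -176.6]
ft_force: [0.2, 0.4, -1.8]
finger_gap: 11.0
grip_force: 59.0
```

>>> play_rows --increments '[[-1,[-0.8,0,0],0],[-1,[-0.8,0,0],0]]'

```text
time: 29.45
tool_pos: [546.5, -99.2, 195.4]
tcp_rot: [180.0, -0.0, -176.6]
ft_force: [-0.8, 0.8, -0.9]
finger_gap: 11.5
grip_force: 59.0
```

>>> play_rows --increments '[[-1,[-0.6,0,0],0],[-1,[-0.6,0,0],0]]'

```text
time: 29.62
tool_pos: [547.3, -99.2, 195.2]
tcp_rot: [180.0, -0.1, -176.6]
ft_force: [-2.4, -0.1, -0.7]
finger_gap: 11.4
grip_force: 59.2
```

>>> play_rows --increments '[[-1,[1.5,2,0],0],[-1,[1,2,0],0],[-1,[0,1,0],0],[-1,[0,0.7,0],0],[-1,[0,0,0],0]]'

```text
time: 30.03
tool_pos: [544.8, -93.8, 195.4]
tcp_rot: [-180.0, 0.0, -176.6]
ft_force: [-0.2, -2.1, -0.6]
finger_gap: 11.3
grip_force: 59.0
```

>>> play_rows --increments '[[-1,[0,0.7,0],0],[-1,[0,0.7,0],0],[-1,[0,0,0],0]]'

```text
time: 30.28
tool_pos: [544.7, -93.0, 195.4]
tcp_rot: [-179.9, -0.0, -176.6]
ft_force: [-0.2, -5.5, -2.4]
finger_gap: 11.4
grip_force: 58.9
```

>>> play_rows --increments '[[-1,[0,0.7,0],0],[-1,[0,0.7,0],0]]'

```text
time: 30.45
tool_pos: [544.7, -92.3, 195.5]
tcp_rot: [-179.8, 0.0, -176.7]
ft_force: [-0.5, -8.3, -1.8]
finger_gap: 11.3
grip_force: 58.7
```

>>> play_rows --increments '[[-1,[0,-4,0],0],[-1,[0,-5,0],0],[-1,[0,-4,0],0],[-1,[0,-1.5,0],0],[-1,[0,0,0],0]]'

```text
time: 30.87
tool_pos: [545.6, -105.5, 195.4]
tcp_rot: [180.0, 0.0, -176.6]
ft_force: [0.2, -0.5, -0.8]
finger_gap: 11.6
grip_force: 59.3
```

>>> play_rows --increments '[[-1,[0,-0.7,0],0],[-1,[0,-0.7,0],0],[-1,[0,0,0],0]]'

```text
time: 31.12
tool_pos: [545.6, -106.6, 195.4]
tcp_rot: [180.0, 0.0, -176.6]
ft_force: [-0.3, -0.6, -0.5]
finger_gap: 11.3
grip_force: 59.3
```

>>> play_rows --increments '[[-1,[0,-0.7,0],0],[-1,[0,0,0],0]]'

```text
time: 31.28
tool_pos: [545.7, -107.3, 195.4]
tcp_rot: [-180.0, 0.0, -176.6]
ft_force: [0.3, 0.2, -1.2]
finger_gap: 10.8
grip_force: 59.3
```

>>> play_rows --increments '[[-1,[0,-0.7,0],0],[-1,[0,-0.7,0],0],[-1,[0,0,0],0]]'

```text
time: 31.53
tool_pos: [545.7, -108.7, 195.4]
tcp_rot: [180.0, 0.0, -176.6]
ft_force: [0.3, -0.9, -0.9]
finger_gap: 11.3
grip_force: 59.3
```

>>> play_rows --increments '[[-1,[0,-0.7,0],0],[-1,[0,0,0],0]]'

```text
time: 31.7
tool_pos: [545.8, -109.2, 195.4]
tcp_rot: [180.0, 0.0, -176.6]
ft_force: [0.4, 1.2, -1.1]
finger_gap: 11.3
grip_force: 59.5
```

>>> play_rows --increments '[[-1,[0,4,2],0],[-1,[0,3.7,5],0],[-1,[0,0,5],0],[-1,[0,0,3],0],[-1,[0,0,0],0],[-1,[0,0,0],0]]'

```text
time: 32.2
tool_pos: [545.0, -101.7, 179.8]
tcp_rot: [180.0, -0.1, -176.6]
ft_force: [0.6, 0.3, -0.1]
finger_gap: 11.2
grip_force: 59.3
```

>>> play_rows --increments '[[-1,[0,0,1],0],[-1,[0,0,1],0],[-1,[0,0,0],0]]'

```text
time: 32.45
tool_pos: [545.3, -101.9, 178.4]
tcp_rot: [-180.0, 0.0, -176.6]
ft_force: [-0.8, -0.1, -0.3]
finger_gap: 11.3
grip_force: 59.3
```

>>> play_rows --increments '[[-1,[0,0,0.7],0],[-1,[0,0,0.7],0]]'

```text
time: 32.62
tool_pos: [545.4, -101.8, 177.1]
tcp_rot: [-180.0, 0.0, -176.6]
ft_force: [0.2, 1.0, -1.0]
finger_gap: 10.9
grip_force: 59.3
```

>>> play_rows --increments '[[-1,[0,0,0.7],0],[-1,[0,0,0.7],0],[-1,[0,0,0],0]]'

```text
time: 32.87
tool_pos: [545.2, -101.7, 175.4]
tcp_rot: [180.0, -0.0, -176.6]
ft_force: [0.0, -0.1, -0.6]
finger_gap: 11.3
grip_force: 59.3
```

>>> play_rows --increments '[[-1,[0,0,0.7],0],[-1,[0,0,0],0]]'

```text
time: 33.03
tool_pos: [545.2, -101.7, 174.7]
tcp_rot: [180.0, -0.0, -176.6]
ft_force: [0.5, -0.5, 0.1]
finger_gap: 11.4
grip_force: 59.3
```

>>> play_rows --increments '[[-1,[0,0,0.8],0],[-1,[0,0,0.8],0]]'

```text
time: 33.2
tool_pos: [545.4, -101.8, 173.3]
tcp_rot: [-180.0, 0.0, -176.6]
ft_force: [-0.4, -0.8, -0.4]
finger_gap: 11.5
grip_force: 59.3
```

>>> play_rows --increments '[[-1,[0,0,0.8],0],[-1,[0,0,0.8],0]]'

```text
time: 33.37
tool_pos: [545.3, -101.7, 171.6]
tcp_rot: [180.0, -0.0, -176.6]
ft_force: [-0.4, -0.4, -0.5]
finger_gap: 11.8
grip_force: 59.3
```

>>> play_rows --increments '[[-1,[0,0,0.8],0],[-1,[0,0,0.8],0]]'

```text
time: 33.53
tool_pos: [545.3, -101.8, 170.0]
tcp_rot: [180.0, -0.0, -176.6]
ft_force: [-0.3, -0.0, -0.1]
finger_gap: 11.1
grip_force: 59.3
```

>>> play_rows --increments '[[-1,[0,0,1],0],[-1,[0,0,1],0],[-1,[0,0,1],0]]'

```text
time: 33.78
tool_pos: [545.3, -101.8, 167.0]
tcp_rot: [-180.0, -0.0, -176.6]
ft_force: [-0.1, -0.7, -1.1]
finger_gap: 11.6
grip_force: 59.3
```

>>> play_rows --increments '[[-1,[0,0,1],0],[-1,[0,0,1],0],[-1,[0,0,1],0]]'

```text
time: 34.03
tool_pos: [545.3, -101.7, 164.0]
tcp_rot: [180.0, -0.0, -176.6]
ft_force: [0.2, -0.3, -0.6]
finger_gap: 11.2
grip_force: 59.3
```

>>> play_rows --increments '[[-1,[0,0,1],0],[-1,[0,0,1],0],[-1,[0,0,1],0]]'

```text
time: 34.28
tool_pos: [545.3, -101.8, 161.0]
tcp_rot: [-180.0, 0.0, -176.6]
ft_force: [0.2, -0.3, -0.8]
finger_gap: 10.8
grip_force: 59.3
```

>>> play_rows --increments '[[-1,[0,0,1.5],0],[-1,[0,0,1.5],0],[-1,[0,0,1.5],0],[-1,[0,0,1.5],0],[-1,[0,0,0],0]]'

```text
time: 34.7
tool_pos: [545.1, -101.7, 154.6]
tcp_rot: [180.0, -0.0, -176.6]
ft_force: [-0.1, -0.1, -0.6]
finger_gap: 11.4
grip_force: 59.3
```

>>> play_rows --increments '[[-1,[0,0,1.5],0],[-1,[0,0,1.5],0],[-1,[0,0,1.5],0],[-1,[0,0,1.5],0],[-1,[0,0,0],0]]'

```text
time: 35.12
tool_pos: [545.1, -101.7, 148.6]
tcp_rot: [180.0, -0.0, -176.6]
ft_force: [0.1, -0.6, -0.2]
finger_gap: 11.4
grip_force: 59.3
```

>>> play_rows --increments '[[-1,[0,0,1],0],[-1,[0,0,1],0],[-1,[0,0,0],0]]'

```text
time: 35.37
tool_pos: [545.2, -101.7, 146.8]
tcp_rot: [180.0, -0.0, -176.6]
ft_force: [-0.1, 0.2, -1.3]
finger_gap: 11.6
grip_force: 59.3
```

>>> play_rows --increments '[[-1,[0,0,0.8],0],[-1,[0,0,0.8],0],[-1,[0,0,0],0]]'

```text
time: 35.62
tool_pos: [545.2, -101.7, 145.3]
tcp_rot: [180.0, -0.0, -176.6]
ft_force: [0.3, 0.5, -0.7]
finger_gap: 11.2
grip_force: 59.3
```

>>> play_rows --increments '[[-1,[0,0,0.8],0],[-1,[0,0,0.8],0],[-1,[0,0,0],0]]'

```text
time: 35.87
tool_pos: [545.2, -101.7, 143.7]
tcp_rot: [180.0, -0.0, -176.6]
ft_force: [-0.1, -0.6, -0.4]
finger_gap: 11.6
grip_force: 59.3
```

>>> play_rows --increments '[[-1,[0,0,0.8],0],[-1,[0,0,0.8],0],[-1,[0,0,0],0]]'

```text
time: 36.12
tool_pos: [545.6, -101.8, 142.8]
tcp_rot: [-180.0, 0.0, -176.6]
ft_force: [-1.1, -0.7, 3.4]
finger_gap: 11.5
grip_force: 60.2
```

>>> play_rows --increments '[[-1,[0,1,0.2],0],[-1,[0,1,0],0],[-1,[0,0,0],0]]'

```text
time: 36.37
tool_pos: [545.5, -100.2, 142.8]
tcp_rot: [-179.9, 0.0, -176.6]
ft_force: [-1.5, -1.7, 5.1]
finger_gap: 11.1
grip_force: 60.2
```

>>> play_rows --increments '[[-1,[0,1,0],0],[-1,[0,1,0],0],[-1,[0,0,0],0]]'

```text
time: 36.62
tool_pos: [545.4, -98.5, 142.8]
tcp_rot: [-179.9, 0.1, -176.6]
ft_force: [-1.1, -4.2, 6.1]
finger_gap: 11.3
grip_force: 60.1
```

>>> play_rows --increments '[[-1,[0,0.8,-0.3],0],[-1,[0,0.8,0],0],[-1,[0,0,0],0]]'

```text
time: 36.87
tool_pos: [545.2, -96.5, 142.8]
tcp_rot: [-180.0, 0.0, -176.6]
ft_force: [-0.5, -4.8, 5.0]
finger_gap: 11.1
grip_force: 60.1
```

>>> play_rows --increments '[[-1,[0,0.8,0],0],[-1,[0,0,0],0]]'

```text
time: 37.03
tool_pos: [545.2, -95.6, 142.8]
tcp_rot: [-180.0, 0.0, -176.6]
ft_force: [-1.2, -3.2, 5.6]
finger_gap: 11.3
grip_force: 60.1
```

>>> play_rows --increments '[[-1,[0,-2,-1.5],0],[-1,[0,-2,0],0],[-1,[0,-2,0],0],[-1,[0,-1.2,0],0],[-1,[0,0,1.2],0],[-1,[0,0,0],0]]'

```text
time: 37.53
tool_pos: [545.1, -102.2, 142.1]
tcp_rot: [180.0, -0.0, -176.6]
ft_force: [-0.1, 1.9, -0.9]
finger_gap: 11.2
grip_force: 59.4
```

>>> play_rows --increments '[[-1,[0,-0.8,0],0],[-1,[0,-0.8,0],0],[-1,[0,0,0],0]]'

```text
time: 37.78
tool_pos: [545.2, -103.8, 142.3]
tcp_rot: [180.0, -0.0, -176.6]
ft_force: [0.8, 2.9, -2.4]
finger_gap: 11.1
grip_force: 59.3
```

>>> play_rows --increments '[[-1,[0,0,0.8],0],[-1,[0,0,0.8],0],[-1,[0,0,0],0]]'

```text
time: 38.03
tool_pos: [545.4, -103.8, 141.1]
tcp_rot: [180.0, -0.0, -176.6]
ft_force: [-1.0, 3.5, 0.0]
finger_gap: 11.2
grip_force: 59.4
```

>>> play_rows --increments '[[-1,[0,0,0.8],0],[-1,[0,0,0.8],0],[-1,[0,0,0],0]]'

```text
time: 38.28
tool_pos: [545.4, -104.1, 139.4]
tcp_rot: [180.0, 0.0, -176.6]
ft_force: [-0.1, 4.1, 1.0]
finger_gap: 11.2
grip_force: 59.6
```

>>> play_rows --increments '[[-1,[0,0,0.8],0],[-1,[0,0,0.8],0],[-1,[0,0,0],0]]'

```text
time: 38.53
tool_pos: [545.4, -104.2, 137.7]
tcp_rot: [-180.0, -0.0, -176.6]
ft_force: [0.5, 3.8, -0.2]
finger_gap: 11.4
grip_force: 59.6
```

>>> play_rows --increments '[[-1,[0,0,1.2],0],[-1,[0,0,1.2],0],[-1,[0,0,1.2],0],[-1,[0,0,1.2],0],[-1,[0,0,1.2],0],[-1,[0,0,0],0]]'

```text
time: 39.03
tool_pos: [545.3, -104.1, 131.4]
tcp_rot: [180.0, -0.0, -176.6]
ft_force: [-0.6, 4.1, -1.7]
finger_gap: 11.2
grip_force: 59.5
```

>>> play_rows --increments '[[-1,[0,1,0],0],[-1,[0,1,0],0],[-1,[0,1,0],0],[-1,[0,0.5,0],0],[-1,[0,-0.6,0],0],[-1,[0,0,0],0]]'

```text
time: 39.53
tool_pos: [545.3, -101.5, 132.0]
tcp_rot: [-180.0, 0.0, -176.6]
ft_force: [0.2, -0.6, -1.1]
finger_gap: 11.2
grip_force: 59.4
```

>>> play_rows --increments '[[-1,[0,0,1.5],0],[-1,[0,0,1.5],0],[-1,[0,0,1.5],0],[-1,[0,0,1.5],0],[-1,[0,0,1.5],0],[-1,[0,0,0],0]]'

```text
time: 40.03
tool_pos: [545.0, -101.2, 123.8]
tcp_rot: [180.0, -0.0, -176.6]
ft_force: [-0.9, -0.2, -1.0]
finger_gap: 11.5
grip_force: 59.4
```

>>> play_rows --increments '[[-1,[0.2,0,1.5],0],[-1,[0,0,1.5],0],[-1,[0,0,1.5],0],[-1,[0,0,1.5],0],[-1,[0,0,1.5],0],[-1,[0,0,0],0]]'

```text
time: 40.53
tool_pos: [544.8, -101.2, 116.4]
tcp_rot: [180.0, -0.0, -176.6]
ft_force: [-0.4, 0.0, -0.4]
finger_gap: 11.2
grip_force: 59.4
```

>>> play_rows --increments '[[-1,[0,0,1],0],[-1,[0,0,1],0],[-1,[0,0,1],0],[-1,[0,0,0],0]]'

```text
time: 40.87
tool_pos: [544.9, -101.2, 113.6]
tcp_rot: [180.0, -0.0, -176.6]
ft_force: [0.6, 0.3, -0.2]
finger_gap: 11.3
grip_force: 59.4
```

Now I feel for the base eye (contact expected near R = 109).

>>> play_rows --increments '[[-1,[0,0,0.8],0],[-1,[0,0,0.8],0],[-1,[0,0,0.8],0],[-1,[0,0,0],0]]'

```text
time: 41.2
tool_pos: [545.0, -101.2, 111.3]
tcp_rot: [180.0, -0.0, -176.6]
ft_force: [1.1, -0.9, -0.9]
finger_gap: 11.2
grip_force: 59.4
```

>>> play_rows --increments '[[-1,[0,0,0.8],0],[-1,[0,0,0.8],0],[-1,[0,0,0],0]]'

```text
time: 41.45
tool_pos: [545.0, -101.2, 109.7]
tcp_rot: [180.0, -0.0, -176.6]
ft_force: [-0.4, -0.6, -1.5]
finger_gap: 11.6
grip_force: 59.4
```

>>> play_rows --increments '[[-1,[0,0,0.8],0],[-1,[0,0,0.8],0],[-1,[0,0,0],0]]'

```text
time: 41.7
tool_pos: [545.0, -101.2, 108.1]
tcp_rot: [180.0, -0.0, -176.6]
ft_force: [-0.4, -0.5, -0.6]
finger_gap: 11.6
grip_force: 59.4
```

>>> play_rows --increments '[[-1,[0,0,0.8],0],[-1,[0,0,0.8],0],[-1,[0,0,0],0]]'

```text
time: 41.95
tool_pos: [544.9, -101.2, 106.5]
tcp_rot: [180.0, -0.0, -176.6]
ft_force: [1.1, -0.8, -1.1]
finger_gap: 11.0
grip_force: 59.4
```

>>> play_rows --increments '[[-1,[0,0,0.8],0],[-1,[0,0,0.8],0],[-1,[0,0,0],0]]'

```text
time: 42.2
tool_pos: [545.0, -101.2, 104.8]
tcp_rot: [180.0, -0.0, -176.6]
ft_force: [-0.7, 0.8, -0.7]
finger_gap: 11.3
grip_force: 59.4
```

>>> play_rows --increments '[[-1,[0,0,0.7],0],[-1,[0,0,0.7],0],[-1,[0,0,0],0]]'

```text
time: 42.45
tool_pos: [545.0, -101.3, 103.5]
tcp_rot: [180.0, -0.0, -176.6]
ft_force: [-0.1, 0.2, -0.8]
finger_gap: 11.6
grip_force: 59.4
```

>>> play_rows --increments '[[-1,[0,0,0.7],0],[-1,[0,0,0.7],0],[-1,[0,0,0],0]]'

```text
time: 42.7
tool_pos: [545.3, -101.3, 103.0]
tcp_rot: [-180.0, 0.0, -176.6]
ft_force: [-2.6, 0.3, 4.7]
finger_gap: 11.1
grip_force: 60.2
```

>>> play_rows --increments '[[-1,[0,0,0.7],0],[-1,[0,0,0],0]]'

```text
time: 42.87
tool_pos: [545.5, -101.4, 103.0]
tcp_rot: [-180.0, 0.1, -176.6]
ft_force: [-3.7, 0.7, 8.9]
finger_gap: 11.1
grip_force: 61.1
```

>>> play_rows --increments '[[-1,[0,0,-0.9],0],[-1,[0,0,0],0],[-0.6,[0,0,0],0],[-0.4,[0,0,0],0],[-0.2,[0,0,0],0],[0,[0,0,0],0],[0,[0,0,0],0],[0,[0,0,0],0]]' --force 20

```text
time: 43.53
tool_pos: [545.0, -101.2, 102.3]
tcp_rot: [180.0, -0.0, -176.6]
ft_force: [0.5, 0.2, 0.4]
finger_gap: 42.6
grip_force: 0.0
```

>>> play_rows --increments '[[0,[0,0,-5],0],[0,[0,0,-15],0],[0,[0,0,-25],0],[0,[0,0,-35],0],[0,[0,0,-35],0],[0,[10,25,-15],0],[0,[10,35,0],0],[0,[10,35,0],0],[0,[10,35,0],0],[0,[10,35,0],0],[0,[0,0,0],0],[0,[0,0,0],0]]'

```text
time: 44.53
tool_pos: [485.0, 62.1, 233.2]
tcp_rot: [-180.0, 0.1, -176.4]
ft_force: [0.5, -0.8, 0.5]
finger_gap: 42.8
grip_force: 0.0
```

```bash
python3 - <<'E'
from h import *
im=[]
for n in("scene","top"):
    s=snapshot(n)
    for k in("rod","rod_grip"):
        print(n,k,[(round(x["p"],2),W(s,x["xyz"]).round(1),inv_rk(W(s,x["xyz"])[:2]).round(1)) for x in pinpoint(k,s)[:1]])
    u,v=proj(s,[535,-99,110]).astype(int); c=s["color"][v-30:v+30,u-25:u+25,::-1]; im.append(cv2.resize(c,None,fx=8,fy=8,interpolation=cv2.INTER_CUBIC))
cv2.imwrite("pics/fin.png",np.hstack(im))
E
python3 band.py
```

```text
scene rod [(0.81, array([ 542.9, -101.3,  111. ]), array([ 0., -2.]))]
scene rod_grip [(0.63, array([ 539.6, -103.9,  144.6]), array([-3.4, -4.4]))]
top rod [(0.52, array([ 542. , -101.4,  109.9]), array([-0.9, -2. ]))]
top rod_grip [(0.42, array([542.6, -98.2, 141.4]), array([-0.1,  1.1]))]
24 [('B', 39, np.int64(100), np.int64(108), np.float64(99.1)), ('Y', 75, np.int64(64), np.int64(71), np.float64(67.5)), ('G', 26, np.int64(33), np.int64(39), np.float64(43.6))]
28 [('B', 43, np.int64(100), np.int64(108), np.float64(102.9)), ('Y', 73, np.int64(64), np.int64(72), np.float64(68.2)), ('G', 25, np.int64(33), np.int64(39), np.float64(50.3))]
32 [('B', 42, np.int64(100), np.int64(108), np.float64(102.4)), ('Y', 66, np.int64(64), np.int64(71), np.float64(67.7)), ('G', 21, np.int64(33), np.int64(104), np.float64(54.0))]
36 [('B', 37, np.int64(100), np.int64(108), np.float64(102.6)), ('Y', 67, np.int64(65), np.int64(71), np.float64(68.0)), ('G', 23, np.int64(34), np.int64(39), np.float64(53.8))]
40 [('B', 15, np.int64(102), np.int64(110), np.float64(105.5)), ('Y', 62, np.int64(65), np.int64(72), np.float64(68.5)), ('G', 7, np.int64(36), np.int64(39), np.float64(37.6))]
t 44.9333 tcp [485.6  59.6 232.3] rot [-180.    -0.  -176.7] y axis 93.3 gap 43.03421442731414 F [0.3 0.3 0.2]
turn about tool z (rad) -0.002  first-pose tool shift [ -51.9 -127.   192.3]
after-turn tool shift [ -51.7 -127.   192.3]
tool x [-0.998 -0.059  0.   ] y [-0.059  0.998 -0.   ]
```

View pics/fin.png

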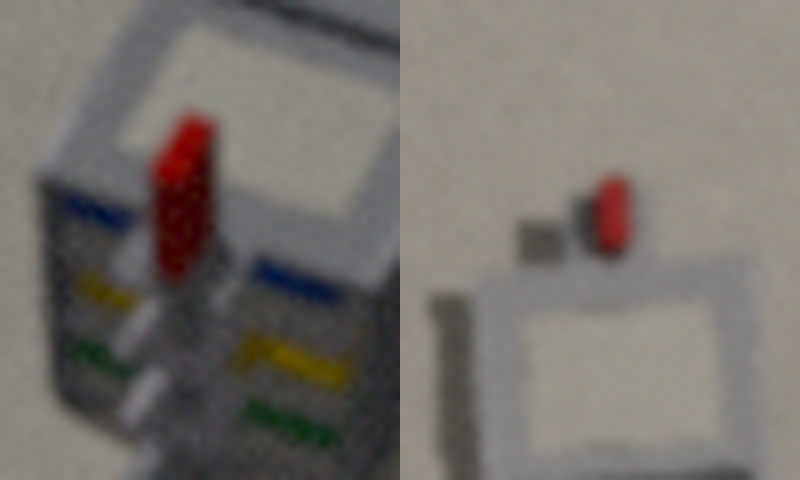

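```bash
sed -i 's/(24,28,32,36,40)/(-40,-37,-34,-31,-28,26,30,34)/; s/^t=rk.*//' band.py; python3 band.py
```

```text
-40 [('B', 34, np.int64(98), np.int64(107), np.float64(102.3)), ('Y', 8, np.int64(66), np.int64(67), np.float64(66.7)), ('G', 15, np.int64(30), np.int64(37), np.float64(44.6))]
-37 [('B', 33, np.int64(98), np.int64(107), np.float64(102.2)), ('Y', 32, np.int64(64), np.int64(69), np.float64(66.3)), ('G', 20, np.int64(32), np.int64(37), np.float64(40.8))]
-34 [('B', 34, np.int64(98), np.int64(107), np.float64(102.7)), ('Y', 21, np.int64(63), np.int64(68), np.float64(65.3)), ('G', 10, np.int64(31), np.int64(33), np.float64(47.0))]
-31 [('B', 42, np.int64(99), np.int64(107), np.float64(102.9)), ('Y', 35, np.int64(64), np.int64(66), np.float64(65.0)), ('G', 8, np.int64(102), np.int64(103), np.float64(78.2))]
-28 [('B', 39, np.int64(99), np.int64(107), np.float64(103.1)), ('Y', 32, np.int64(65), np.int64(67), np.float64(65.9)), ('G', 7, np.int64(103), np.int64(104), np.float64(97.0))]
26 [('B', 42, np.int64(100), np.int64(108), np.float64(102.3)), ('Y', 75, np.int64(64), np.int64(71), np.float64(67.5)), ('G', 20, np.int64(32), np.int64(104), np.float64(53.4))]
30 [('B', 39, np.int64(100), np.int64(108), np.float64(101.0)), ('Y', 73, np.int64(64), np.int64(72), np.float64(67.6)), ('G', 29, np.int64(34), np.int64(39), np.float64(51.0))]
34 [('B', 41, np.int64(100), np.int64(108), np.float64(103.6)), ('Y', 70, np.int64(64), np.int64(71), np.float64(67.6)), ('G', 22, np.int64(34), np.int64(104), np.float64(53.1))]
```

```bash
python3 -c "
from bench import *
print(hand_in())"
```

```text
the job is handed in; nothing more can be done
None
```

I handed the job in at about 45 s: the yellow box is pushed in to an estimated 1–3 mm of home (limit 4 mm), and the rod is through all four eyes, collar seated, and released. One push hit a rack tongue at about 90 N wrist force, and I don't know whether that broke the 40 N limit on gripper contact.

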